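Hang the rinsed steel beaker to dry

ROBOT

A 7-joint arm with a two-finger parallel gripper is mounted at the origin on the work surface. World frame = base frame: x ahead of the robot, y to its left, z up, the work surface at z = 0. Lengths are in m, angles in rad, forces in N, time in s.
With the tool pointing down it reaches from about 0.4 to 0.875 m from the base axis. Payload 19.3 kg.
Tool frame: the origin (TCP) lies at the very end of the fingers, on their centre line; the grasp point (between the pads) lies 19 mm behind it; z points along the fingers, y is the direction in which the jaws open and shut (so a half turn about z gives the same grasp; the last joint's range is limited). The gripper opens to 85 mm and grips with 20 to 120 N. Pads are 22 mm wide; open, the fingers measure 114 mm over their backs; the gripper's body (76 mm by 85 mm) begins 54 mm behind the grasp point. The pads swing forward as they close: fully open they stand 13 mm farther back than shut.
Start: joints at [-1.184, 0.521, -0.036, 1.599, 0.021, 1.021, -0.113], TCP at [0.276, 0.561, 0.231] pointing down, gripper open.
Joint ranges: [-2.91, 2.91], [-0.3, 2.13], [-1.5, 1.42], [0.17, 2.43], [-1.26, 4.41], [0.16, 1.93], [-2.52, 2.52]. Speed limits (rad/s): [1.89, 1.89, 2.39, 2.39, 3.01, 3.01, 3.01].

INTERFACE

Orientations are given as [roll, pitch, yaw] about the fixed x, y, z axes, in that order (R = Rz(yaw) Ry(pitch) Rx(roll)).
In Python, from workcell import telemetry, imaging, ticket gives the robot as it stands.
- The arm moves only by the tool carry_out, never from a script. Its argument "series" is a list of rows, each a list of 7 numbers: the shift along the tool's x, y, z in m, then the turn, a rotation vector about the tool's x, y, z in rad, then the closure in counts, from 0 (fully open) to 255 (shut). In form: [[tx, ty, tz, ax, ay, az, jaw], ...]. A call has 1 to 10 rows; each row is the pose to reach, as a shift and turn from the pose commanded when the call began, along the tool's axes at that moment; what a row does not reach only later rows make up. A row lasts 1/8 s, in which the tool goes at most 62.5 mm and 10.7 degrees, less where a joint would pass 70% of its speed; a pose out of reach is approached as far as the arm can. A call with a gripper value outside its range is refused whole. The fingers move at their own pace and stop on an object; "force" is the grip in N (left out, the last holds). Time passes only in rows, so rows that repeat a pose let the fingers close. It gives the time, the measured TCP pose, the force and the opening at its end, in the units of the state.
- telemetry.observe(): the state, without advancing time (a new reading comes with each control period).
- imaging.grab_frame(name): name is "scene" or "top" or "wrist"; returns (picture, depth): 480x640x3 uint8, blue, green, red; 480x640 float32, m along the optical axis (not along the pixel's ray), 0 where there is no reading.
- imaging.camera_info(name): a dict with "mtx" (3x3 intrinsics, pixels), "extrinsics" (4x4, takes a point from camera to world coordinates); the wrist camera has in their place "hand_eye" (4x4, takes a point from camera to tool coordinates, whose origin is the TCP and whose axes are the flange's). Camera axes: x right, y down, z forward; pixel columns grow to the right and rows downward; lengths in m; the calibration is good to about 2 mm. A picture is of the moment at which its call begins: read the wrist's pose just before it. camera_info takes no time and is no camera call.
- ticket.job_done(): hands the job in, once; it reports no verdict.
The state is a dict: "clock": time; "qpos": joint angles; "qd": joint speeds; "joint_efforts": joint torques, N m; "position": TCP position; "tool_rot": TCP orientation; "force": force on the tool from outside, world axes, zero at the start; "moment": the same for the moment, N m; "grip_width": finger opening in m.
Only numpy, scipy, OpenCV 4.12 (cv2) and the standard library are available. Lean on these libraries where they do the work, as an engineer would, in place of code of your own. Each camera call takes 0.05 s, during which the arm holds its last target.

TASK

The steel beaker standing in the ultrasonic cleaner is rinsed: lift it out and put it upside down over the free post of the drying rack, fully home with its rim level on the star foot. It stands too deep in the cleaner to be turned right over in one grip, so put it down on the bench on the way and take hold of it again another way. Do not drop it, and leave the blue and green beakers as they are.

Things in the scene. Friction and masses are not known exactly. Their poses are not given: they have to be found in the camera images.
- beaker: Steel beaker to move: straight-sided, 52 mm outside diameter, 95 mm tall, wall 2.5 mm, flat bottom 3 mm thick, 75 to 155 g. Origin: centre of its bottom's outside; z runs from bottom to open mouth. Very slightly faceted (12 flats): laid on its side and let go gently, it stays. It starts mouth up in one hole of the cleaner's cover, only its top 35 mm above the cover (rim 170 mm above the bench).
- beaker_rim (a point): Centre of the steel beaker's mouth, in the plane of its rim (95 mm along z from its origin).
- cleaner: Ultrasonic cleaner, fixed: a white box 150 mm (x) by 250 mm (y), its steel cover 135 mm above the bench. Two round holes of 59 mm at y = -50 and y = +50 mm on its own axes. Tank floor 75 mm above the bench. Origin: centre of its underside.
- beaker_blue: Blue plastic beaker in the cleaner's other hole, 52 mm diameter, 82 mm tall, its top 22 mm above the cover. Leave it alone. Origin: centre of its bottom, z to its mouth.
- rack: Drying rack, fixed: a flat aluminium drip tray 130 mm (x) by 250 mm (y) with a rim 16 mm high, tray floor 4 mm above the bench, carrying two white posts side by side along its y axis, 120 mm apart, one of them taken. Origin: centre of its underside.
- post_free: The free post, fixed on the tray (either of the two places): star foot of ribs 68 mm across and 6 mm high, on which the beaker's rim is to rest; hub 41 mm in diameter up to 8 mm above the tray floor, tapering to 18 mm at 34 mm, then a slim stem, tip at 76 mm. Play in the beaker at the hub: 2.7 mm all round; the tip does not reach its bottom. Origin: centre of the foot on the tray floor, z up.
- post_free_seat (a point): On the axis of the free post at the height of the top of the star foot (10 mm above the bench), where the centre of the beaker's mouth must come.
- cup_green: Green plastic beaker drying upside down on the other post, 52 mm diameter, 82 mm tall, top 92 mm above the bench. Leave it alone. Origin: centre of its bottom (now on top), z to its mouth (down).
Things that resemble listed ones, but are neither listed nor needed, are in the scene too. What is shaped like the post_free but black is not meant. Leave any orange look-alike of the beaker alone.

How it is judged:
By the outcome, as a careful person would: the job done as asked, in the order asked, and still so for the second after the job is handed in, with the robot touching nothing.
It also fails if it takes over 72 s, if anything falls off the work surface, if the arm or the gripper's body presses on something with over 40 N, if the wrist force passes 120 N, or if a joint passes its speed limit or range.

## Working session

There is one attempt and no reset: what is moved stays moved. The work goes in short steps, Python scripts to look and compute and a tool call to move; the robot and the scene stay as the last step left them, time stands still between calls to the robot, and variables do not carry over. Pictures are saved under pics/ and viewed, and the job is handed in when it is done.

Besides the shell and the picture viewer there is one more tool, called as a command line: name --pt "numbers of a row" for each row, then --argument value for the rest. carry_out: Moves the arm, as the interface text tells. Its arguments: {"type":"object","properties":{"series":{"type":"array"},"force":{"type":"number"}},"required":["series"]}

```bash
ls; mkdir -p pics; python3 - <<'E'
from workcell import telemetry, imaging, ticket
import cv2
s=telemetry.observe()
for k,v in s.items(): print(k,v)
for n in ("scene","top","wrist"):
    p,d=imaging.grab_frame(n); cv2.imwrite(f"pics/{n}0.png",p)
    import numpy as np; np.save(f"pics/{n}0.npy",d)
    print(n,imaging.camera_info(n))
E
```

```text
pics
clock 0.0
qpos [-1.18418848  0.52202183 -0.03631122  1.5999466   0.02119944  1.02108275
 -0.11279745]
qd [-0.00025506  0.00014505  0.00031771 -0.0005752  -0.00052457  0.00121953
  0.00112759]
joint_efforts [ 1.24075217e-03 -9.27124000e+01  1.98057912e+00 -3.69952655e+01
  1.79942593e-02  8.13704770e-03  3.85661610e-05]
position [0.27558388 0.56062564 0.23074302]
tool_rot [-3.14052217e+00  8.19507629e-05  2.68476199e+00]
force [ 0.45386069 -0.08823075  0.58947561]
moment [-0.05390075  0.01940622 -0.03468456]
grip_width 0.08527881367674527
scene {'mtx': array([[560.82274461,   0.        , 316.19147964],
       [  0.        , 560.82274461, 235.14143689],
       [  0.        ,   0.        ,   1.        ]]), 'extrinsics': array([[-0.69035853,  0.5811353 , -0.43091398,  1.07688631],
       [ 0.72335585,  0.56491439, -0.39702398,  0.47169708],
       [ 0.01270486, -0.58579305, -0.81036109,  1.09024026],
       [ 0.        ,  0.        ,  0.        ,  1.        ]])}
top {'mtx': array([[452.11139997,   0.        , 322.03063332],
       [  0.        , 452.11139997, 239.47158642],
       [  0.        ,   0.        ,   1.        ]]), 'extrinsics': array([[-0.00812344, -0.98284589,  0.18424973,  0.36327987],
       [-0.99996603,  0.00772676, -0.00287083, -0.011998  ],
       [ 0.00139793, -0.18426679, -0.98287527,  1.18060394],
       [ 0.        ,  0.        ,  0.        ,  1.        ]])}
wrist {'mtx': array([[372.20034889,   0.        , 327.31383522],
       [  0.        , 372.20034889, 239.54958464],
       [  0.        ,   0.        ,   1.        ]]), 'hand_eye': array([[ 3.26613073e-04, -9.48835834e-01, -3.15769620e-01,
         8.04846119e-02],
       [ 9.99999861e-01,  1.79490704e-04,  4.94999535e-04,
        -8.60263738e-05],
       [-4.12995585e-04, -3.15769738e-01,  9.48835761e-01,
        -1.42129985e-01],
       [ 0.00000000e+00,  0.00000000e+00,  0.00000000e+00,
         1.00000000e+00]])}
```

View pics/scene0.png

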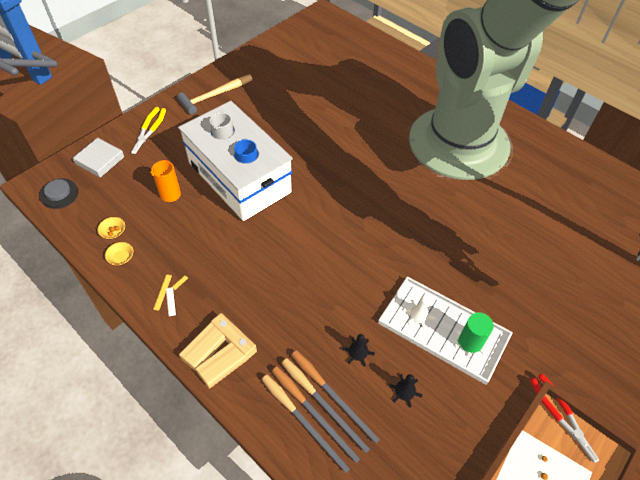

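View pics/top0.png

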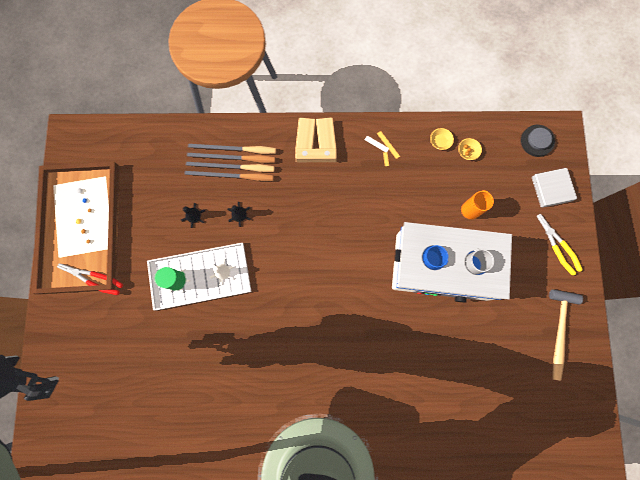

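View pics/wrist0.png

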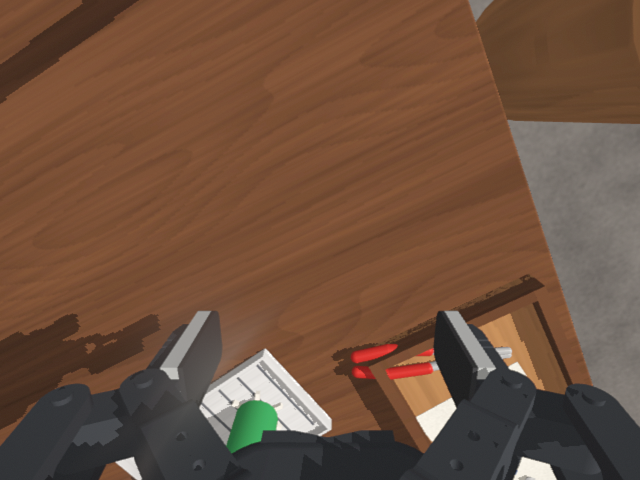

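```bash
cat > h.py <<'E'
import numpy as np, cv2
from scipy.spatial.transform import Rotation as R
from workcell import telemetry, imaging
def cloud(n,d,T=None):
    ci=imaging.camera_info(n);K=ci["mtx"];T=ci["extrinsics"] if T is None else T
    v,u=np.mgrid[0:480,0:640]
    c=np.stack([(u-K[0,2])/K[0,0]*d,(v-K[1,2])/K[1,1]*d,d],-1)
    P=c@T[:3,:3].T+T[:3,3]; P[d<=0]=np.nan
    return P
def wristT(s):
    H=imaging.camera_info("wrist")["hand_eye"];M=np.eye(4);M[:3,:3]=R.from_euler('xyz',s["tool_rot"]).as_matrix();M[:3,3]=s["position"];return M@H
def fitc(xy):
    A=np.c_[2*xy,np.ones(len(xy))];s=np.linalg.lstsq(A,(xy**2).sum(1),rcond=None)[0]
    return s[:2],np.sqrt(s[2]+s[0]**2+s[1]**2)
E
python3 - <<'E'
from h import *
for n,bx in (("top",[("steel",455,240,505,285),("blue",415,238,455,275),("post",205,255,245,290),("green",150,260,190,295)]),("scene",[("steel",200,105,245,145),("blue",230,135,265,170),("post",400,280,440,335),("green",450,305,500,360)])):
    d=np.load(f"pics/{n}0.npy");p=cv2.imread(f"pics/{n}0.png");P=cloud(n,d)
    for nm,a,b,c,e in bx:
        q=P[b:e,a:c].reshape(-1,3);q=q[np.isfinite(q[:,0])]
        zt=np.nanmax(q[:,2]);
        for lo,hi in ((zt-.008,zt+.01),):
            m=(q[:,2]>lo)
            cc,r=fitc(q[m][:,:2]);print(n,nm,"ztop",zt,m.sum(),cc,r,"mean",q[m].mean(0))
        cv2.imwrite(f"pics/c_{n}_{nm}.png",cv2.resize(p[b-10:e+10,a-10:c+10],None,fx=6,fy=6,interpolation=cv2.INTER_CUBIC))
    # slices for post
    a,b,c,e=[x[1:] for x in bx if x[0]=="post"][0]
    q=P[b:e,a:c].reshape(-1,3)
    for z in (.012,.02,.03,.04,.05,.06,.07):
        m=abs(q[:,2]-z)<.005; print(n,z,m.sum(),q[m].mean(0),q[m][:,:2].min(0) if m.any() else 0,q[m][:,:2].max(0)if m.any() else 0)
import glob
ims=[cv2.resize(cv2.imread(f"pics/c_{n}_{m}.png"),(390,290)) for n in("top","scene") for m in("steel","post")]
cv2.imwrite("pics/crops.png",np.vstack([np.hstack(ims[:2]),np.hstack(ims[2:])]))
E
```

```text
top steel ztop 0.17357469536076375 88 [ 0.50284957 -0.37656882] 0.024633729783918944 mean [ 0.50419947 -0.37530327  0.16871247]
top blue ztop 0.16100826795238476 78 [ 0.51496968 -0.27820389] 0.024653910655856454 mean [ 0.51544059 -0.27915342  0.15571429]
top post ztop 0.08187652752402297 26 [0.49990872 0.24517235] 0.005053598036120881 mean [0.49968292 0.24504926 0.07759579]
top green ztop 0.0961108373924564 331 [0.47814782 0.36303991] 0.01821589908571379 mean [0.47794606 0.36325551 0.09143261]
top 0.012 170 [0.4975389  0.23805206 0.01005489] [0.45490753 0.18769439] [0.54396774 0.29098977]
top 0.02 63 [0.49910125 0.23751248 0.01953203] [0.48004073 0.18779   ] [0.53923777 0.26171255]
top 0.03 40 [0.49750812 0.24078718 0.02929857] [0.48645678 0.22871419] [0.51228496 0.25656329]
top 0.04 13 [0.49923064 0.23852978 0.03821564] [0.49040161 0.23415062] [0.50858177 0.2462754 ]
top 0.05 10 [0.49609351 0.24027744 0.04865641] [0.49194522 0.23722347] [0.50470823 0.24707279]
top 0.06 6 [0.49938937 0.23917886 0.05909527] [0.4929522  0.23760769] [0.50583786 0.241492  ]
top 0.07 16 [0.49924724 0.2422
[... 552 characters left out ...]
587465 0.09269342]
scene 0.012 453 [0.48794907 0.23759696 0.01039112] [0.43168899 0.17467019] [0.56547212 0.30641298]
scene 0.02 147 [0.48996489 0.23601025 0.01870905] [0.432892   0.17416428] [0.56451768 0.27754825]
scene 0.03 70 [0.5061842  0.24974291 0.03002823] [0.48661235 0.23255701] [0.51465675 0.2618755 ]
scene 0.04 32 [0.50395056 0.24944832 0.03912393] [0.49175592 0.23827786] [0.5101912  0.25755901]
scene 0.05 21 [0.50458911 0.25031093 0.05009946] [0.49731399 0.24185425] [0.5098369  0.25594929]
scene 0.06 21 [0.50436961 0.25020658 0.05937605] [0.4989606  0.24162356] [0.50790296 0.25628006]
scene 0.07 26 [0.5033814  0.24837879 0.07035787] [0.49771845 0.2404031 ] [0.50750041 0.25523962]
```

View pics/crops.png

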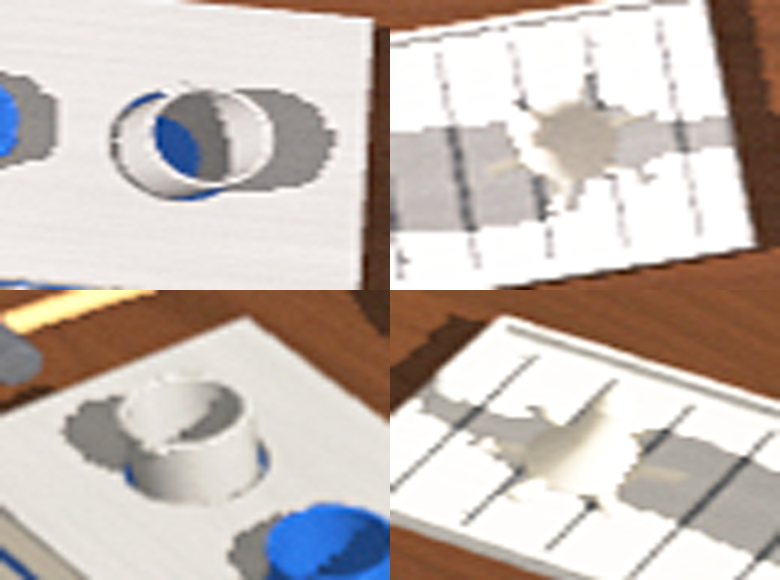

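Candidates for the beaker in the top view: steel (480,262) in the cleaner, blue (435,257) and orange (478,205). For the post: white (223,271), and black ones at (193,214) and (239,213). The crops confirm that I want the steel-grey beaker, at about (0.503, -0.375), and the white free post, at about (0.501, 0.247).

```bash
cat >> h.py <<'E'
def tool(az,t,lean,flip=1):
    """jaw(y) along horizontal azimuth az (deg); z leans by t deg from down toward lean*(+tangential)"""
    a=np.radians(az);r=np.array([np.cos(a),np.sin(a),0]);ta=np.array([-np.sin(a),np.cos(a),0])
    t=np.radians(t)*lean; z=np.sin(t)*ta-np.cos(t)*np.array([0,0,1.])
    y=r*flip; return np.column_stack([np.cross(y,z),y,z])
def rows(targets,s=None):
    """targets: list of (pos,R) ; prints shift/turn from present pose"""
    s=s or telemetry.observe(); R0=R.from_euler('xyz',s["tool_rot"]);p0=np.array(s["position"])
    for p,M in targets:
        d=R0.inv().apply(np.array(p)-p0); w=(R0.inv()*R.from_matrix(M)).as_rotvec()
        print(np.round(d,4).tolist(),np.round(w,4).tolist(),"dist %.3f ang %.1f"%(np.linalg.norm(d),np.degrees(np.linalg.norm(w))))
E
python3 - <<'E'
from h import *
G=np.array([.503,-.375,.159]);M=tool(-36.7,50,1)
print(M)
tcp=G+.023*M[:,2];pre=tcp-.10*M[:,2]
print(tcp,pre)
rows([((.42,.42,.38),tool(45,0,1)),((.58,.05,.38),tool(5,0,1)),((.56,-.25,.36),tool(-25,15,1)),(pre,M)])
E
```

```text
[[ 0.38414604  0.80177564  0.45780742]
 [ 0.51537145 -0.59762515  0.61419578]
 [ 0.76604444  0.         -0.64278761]]
[ 0.51352957 -0.3608735   0.14421588] [ 0.46774883 -0.42229307  0.20849465]
[-0.1917, -0.0627, -0.1491] [-0.0008, 0.0002, 0.3286] dist 0.251 ang 18.8
[-0.4984, -0.3242, -0.1488] [-0.0008, 0.0005, 1.0267] dist 0.613 ang 58.8
[-0.6128, -0.6022, -0.1286] [-0.2035, 0.2077, 1.5406] dist 0.869 ang 89.8
[-0.606, -0.7974, 0.0231] [-0.7604, 0.6324, 1.6293] dist 1.002 ang 109.2
```

carry_out --pt "-0.12 -0.03 -0.15 0 0 0.2 0" --pt "-0.19 -0.063 -0.149 0 0 0.33 0" --pt "-0.19 -0.063 -0.149 0 0 0.33 0" --pt "-0.27 -0.13 -0.149 0 0 0.5 0" --pt "-0.34 -0.19 -0.149 0 0 0.66 0" --pt "-0.41 -0.25 -0.149 0 0 0.82 0" --pt "-0.46 -0.29 -0.149 0 0 0.95 0" --pt "-0.498 -0.324 -0.149 0 0 1.03 0" --pt "-0.498 -0.324 -0.149 0 0 1.03 0" --pt "-0.498 -0.324 -0.149 0 0 1.03 0" --force 60

```text
clock: 1.4
position: [0.5718, 0.067, 0.3797]
tool_rot: [3.142, -0.0, 1.655]
force: [0.9, 1.7, 0.5]
grip_width: 0.0857
```

```bash
python3 - <<'E'
from h import *
s=telemetry.observe();print(s["clock"],np.round(s["position"],4),np.round(s["qpos"],3),s["force"])
G=np.array([.503,-.375,.159]);M=tool(-36.7,50,1)
tcp=G+.023*M[:,2];pre=tcp-.10*M[:,2]
rows([((.56,-.25,.36),tool(-25,15,1)),(pre+[0,0,.06],M)])
E
```

```text
1.4 [0.5718 0.067  0.3797] [-0.504  0.339  0.393  1.54  -0.133  1.289 -0.009] [0.88665187 1.67234727 0.51177074]
[-0.3149, -0.0384, 0.0197] [-0.0682, 0.2557, 0.5177] dist 0.318 ang 33.3
[-0.4788, -0.1449, 0.1111] [-0.3159, 0.833, 0.6775] dist 0.512 ang 64.1
```

carry_out --pt "0 0 0 0 0 0 0" --pt "0 0 0 0 0 0 0"

```text
clock: 1.65
position: [0.5712, 0.0691, 0.3793]
tool_rot: [-3.141, -0.0, 1.655]
force: [-0.2, 0.9, -0.3]
grip_width: 0.0853
```

```bash
python3 - <<'E'
from h import *
s=telemetry.observe();print(s["clock"],np.round(s["position"],4),np.round(s["qpos"],3),s["force"])
G=np.array([.503,-.375,.159]);M=tool(-36.7,50,1)
tcp=G+.023*M[:,2];pre=tcp-.10*M[:,2]
rows([((.56,-.25,.36),tool(-25,15,1)),(pre+[0,0,.06],M)])
E
```

```text
1.65 [0.5712 0.0691 0.3793] [-0.507  0.339  0.392  1.541 -0.133  1.288 -0.014] [-0.22779048  0.91733848 -0.2673219 ]
[-0.317, -0.0378, 0.0192] [-0.0688, 0.2558, 0.5171] dist 0.320 ang 33.3
[-0.481, -0.1441, 0.1108] [-0.3163, 0.8332, 0.6767] dist 0.514 ang 64.1
```

carry_out --pt "-0.06 -0.008 0.004 0 0.05 0.1 0" --pt "-0.12 -0.015 0.008 -0.02 0.1 0.2 0" --pt "-0.18 -0.022 0.012 -0.04 0.15 0.3 0" --pt "-0.24 -0.03 0.016 -0.055 0.2 0.4 0" --pt "-0.317 -0.038 0.019 -0.069 0.256 0.517 0" --pt "-0.37 -0.07 0.05 -0.15 0.44 0.57 0" --pt "-0.42 -0.11 0.08 -0.23 0.64 0.62 0" --pt "-0.481 -0.144 0.111 -0.316 0.833 0.677 0" --pt "-0.481 -0.144 0.111 -0.316 0.833 0.677 0" --pt "-0.481 -0.144 0.111 -0.316 0.833 0.677 0"

```text
clock: 2.9
position: [0.465, -0.4251, 0.2653]
tool_rot: [-3.134, -0.876, 0.918]
force: [0.6, 0.7, 1.0]
grip_width: 0.0853
```

```bash
python3 - <<'E'
from h import *
s=telemetry.observe();print(s["clock"],np.round(s["position"],4),np.round(s["qpos"],3),s["force"],s["qd"].round(2))
G=np.array([.503,-.375,.159]);M=tool(-36.7,50,1)
tcp=G+.023*M[:,2];pre=tcp-.10*M[:,2]
print(pre+[0,0,.06])
rows([(pre+[0,0,.06],M),(pre,M)])
E
```

```text
2.9 [ 0.465  -0.4251  0.2653] [ 0.792  0.768  0.394  1.463 -0.998  1.585  0.83 ] [0.61489026 0.7181312  1.0008649 ] [ 0.25  0.22 -0.07 -0.23 -0.06  0.19  0.14]
[ 0.46774883 -0.42229307  0.26849465]
[0.005, 0.0004, 0.0009] [0.0017, -0.0032, -0.0079] dist 0.005 ang 0.5
[-0.0411, 0.0007, 0.0393] [0.0017, -0.0032, -0.0079] dist 0.057 ang 0.5
```

carry_out --pt "-0.02 0 0.02 0 0 0 0" --pt "-0.041 0 0.039 0 0 0 0" --pt "-0.041 0 0.039 0 0 0 0" --pt "-0.041 0 0.039 0 0 0 0"

```text
clock: 3.4
position: [0.4711, -0.4191, 0.2129]
tool_rot: [3.14, -0.872, 0.933]
force: [-0.6, 0.1, 0.4]
grip_width: 0.0855
```

```bash
python3 - <<'E'
from h import *
s=telemetry.observe();print(s["clock"],np.round(s["position"],4),s["force"])
p,d=imaging.grab_frame("wrist");cv2.imwrite("pics/w1.png",p)
P=cloud("wrist",d,wristT(s));np.save("pics/w1P.npy",P)
q=P.reshape(-1,3);m=(abs(q[:,2]-.168)<.006)&(np.hypot(q[:,0]-.503,q[:,1]+.375)<.045)
print(m.sum(),fitc(q[m][:,:2]),q[m].mean(0))
M=tool(-36.7,50,1)
for G in ([.503,-.375,.159],):
  tcp=np.array(G)+.023*M[:,2];rows([(tcp,M)])
E
```

```text
3.4 [ 0.4711 -0.4191  0.2129] [-0.56775     0.12965745  0.39861623]
1787 (array([ 0.50286682, -0.37760803]), np.float64(0.024468631317140853)) [ 0.50348935 -0.37717102  0.16762933]
[-0.0063, -0.0009, 0.0998] [0.0002, 0.0005, 0.0021] dist 0.100 ang 0.1
```

View pics/w1.png

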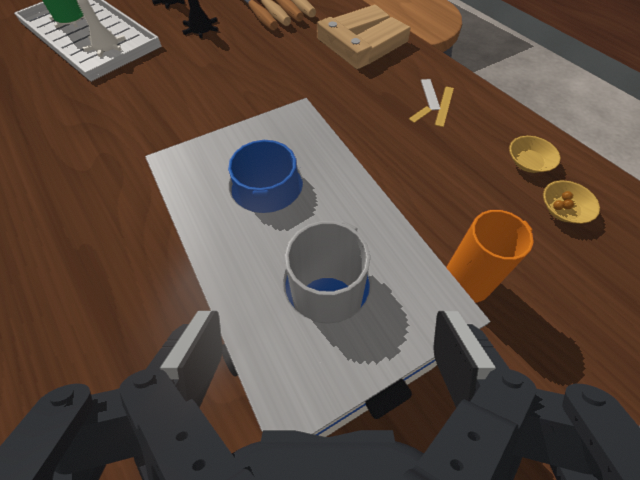

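```bash
python3 - <<'E'
from h import *
s=telemetry.observe()
P=np.load("pics/w1P.npy");R0=R.from_euler('xyz',s["tool_rot"])
for (u,v) in ((212,316),(205,320),(180,360),(217,318),(215,345),(440,318),(446,318),(445,345)):
    print(u,v,R0.inv().apply(P[v,u]-s["position"]).round(4))
M=tool(-36.7,50,1);G=np.array([.5029,-.3765,.159])
rows([(G+.023*M[:,2],M)])
E
```

```text
212 316 [ 0.0108 -0.0419 -0.0205]
205 320 [ 0.0109 -0.0436 -0.0234]
180 360 [ 0.0099 -0.0445 -0.0453]
217 318 [ 0.0072 -0.0418 -0.0158]
215 345 [-0.0016 -0.042  -0.0206]
440 318 [ 0.0079  0.0434 -0.0169]
446 318 [ 0.0105  0.0441 -0.0213]
445 345 [ 0.0015  0.0435 -0.025 ]
[-0.0071, -0.0001, 0.0989] [0.0002, 0.0005, 0.0021] dist 0.099 ang 0.1
```

carry_out --pt "-0.003 0 0.03 0 0 0 0" --pt "-0.006 0 0.06 0 0 0 0" --pt "-0.0063 0 0.08 0 0 0 0" --pt "-0.0063 0 0.098 0 0 0 0" --pt "-0.0063 0 0.098 0 0 0 0" --pt "-0.0063 0 0.098 0 0 0 0"

```text
clock: 4.2
position: [0.5125, -0.3637, 0.1449]
tool_rot: [3.14, -0.872, 0.931]
force: [-0.3, -0.0, 0.6]
grip_width: 0.0857
```

carry_out --pt "0 0 0 0 0 0 60" --pt "0 0 0 0 0 0 80" --pt "0 0 0 0 0 0 255" --pt "0 0 0 0 0 0 255" --pt "0 0 0 0 0 0 255" --pt "0 0 0 0 0 0 255" --force 60

```text
clock: 4.95
position: [0.5128, -0.3632, 0.1448]
tool_rot: [3.14, -0.873, 0.931]
force: [-1.6, -1.6, 5.2]
grip_width: 0.0501
```

```bash
python3 - <<'E'
from h import *
s=telemetry.observe();print(s["clock"],np.round(s["position"],4),s["force"],s["grip_width"],s["qpos"].round(3))
p,d=imaging.grab_frame("wrist");cv2.imwrite("pics/w2.png",p)
# vertical lift
R0=R.from_euler('xyz',s["tool_rot"]);print(R0.inv().apply([0,0,.12]))
E
```

```text
4.95 [ 0.5128 -0.3632  0.1448] [-1.57932667 -1.58628239  5.21653079] 0.05007914947496075 [ 0.71   0.873  0.327  1.605 -1.097  1.365  0.964]
[ 0.09192382  0.00012183 -0.07713623]
```

View pics/w2.png

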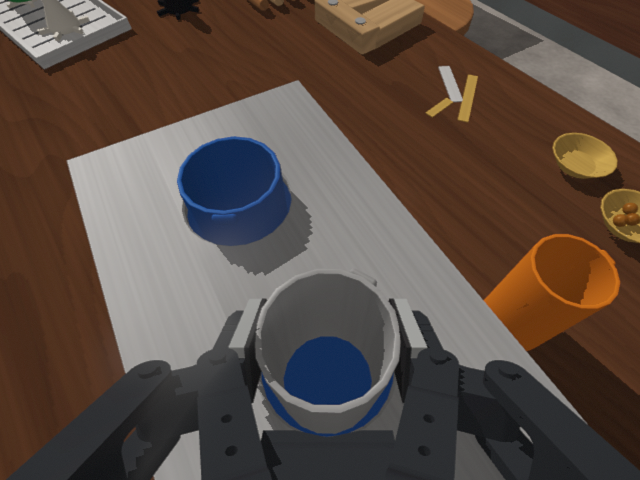

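carry_out --pt "0.015 0 -0.013 0 0 0 255" --pt "0.03 0 -0.0255 0 0 0 255" --pt "0.046 0 -0.0386 0 0 0 255" --pt "0.061 0 -0.051 0 0 0 255" --pt "0.077 0 -0.0645 0 0 0 255" --pt "0.092 0 -0.077 0 0 0 255" --pt "0.107 0 -0.09 0 0 0 255" --pt "0.107 0 -0.09 0 0 0 255" --pt "0.107 0 -0.09 0 0 0 255"

```text
clock: 6.12
position: [0.5125, -0.3628, 0.2837]
tool_rot: [-3.141, -0.873, 0.93]
force: [0.2, -0.3, -1.8]
grip_width: 0.0504
```

```bash
python3 - <<'E'
from h import *
s=telemetry.observe();print(s["clock"],np.round(s["position"],4),s["force"],s["grip_width"],s["qpos"].round(3))
p,d=imaging.grab_frame("wrist");cv2.imwrite("pics/w3.png",p)
p,d=imaging.grab_frame("scene");cv2.imwrite("pics/s3.png",p)
# lay target: grasp point at (0.57,-0.02,0.026) az 0, lean -1, tilt 40
def tgt(x,y,z,az,t,l):
    M=tool(az,t,l);return (np.array([x,y,z])+.0236*M[:,2],M)
rows([tgt(.55,-.25,.30,-20,20,1),tgt(.57,-.08,.28,-8,0,1),tgt(.58,.02,.20,0,20,-1),tgt(.58,.02,.12,0,40,-1)])
E
```

```text
6.125 [ 0.5125 -0.3628  0.2837] [ 0.20591516 -0.25483186 -1.80025394] 0.05043117344210284 [ 0.679  0.695  0.377  1.542 -1.029  1.506  0.769]
[0.0732, -0.0396, 0.0959] [0.1683, -0.5201, -0.2421] dist 0.127 ang 34.3
[0.1471, -0.1228, 0.2174] [0.2176, -0.8542, -0.4689] dist 0.290 ang 57.2
[0.138, -0.1697, 0.329] [0.1753, -1.178, -0.6581] dist 0.395 ang 78.0
[0.0762, -0.1654, 0.3734] [0.0608, -1.5124, -0.7067] dist 0.415 ang 95.7
```

View pics/w3.png

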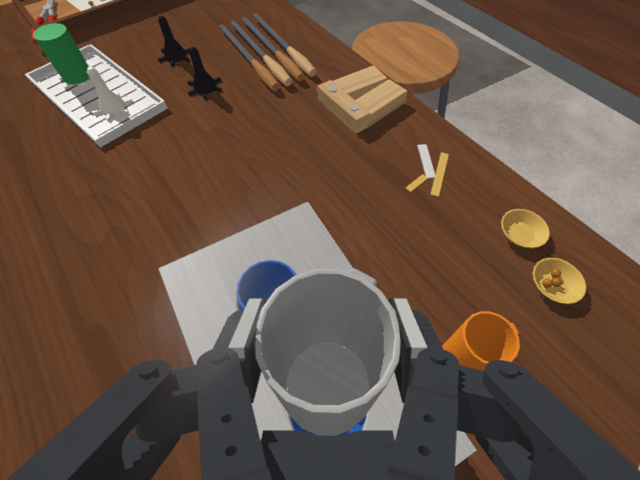

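View pics/s3.png

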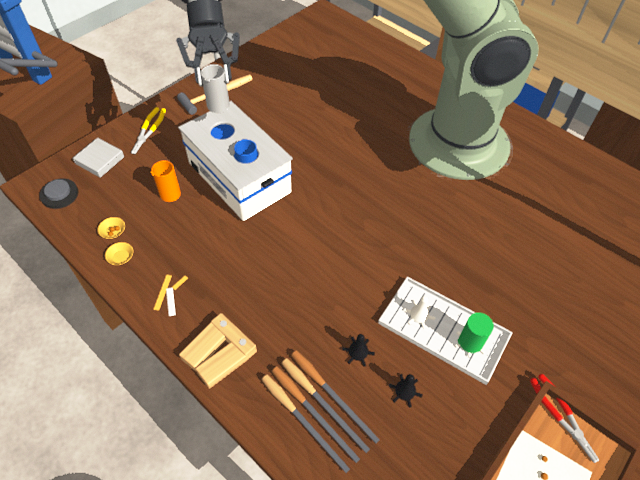

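```bash
python3 - <<'E'
from h import *
def tgt(x,y,z,az,t,l):
    M=tool(az,t,l);return (np.array([x,y,z])+.0236*M[:,2],M)
rows([tgt(.53,-.28,.32,-40,30,1),tgt(.55,-.16,.32,-43,10,1),tgt(.56,-.06,.29,-47,10,-1),tgt(.56,.04,.22,-50,28,-1),tgt(.56,.04,.16,-50,40,-1)])
E
```

```text
[0.0693, -0.0347, 0.0575] [-0.0379, -0.3491, 0.0437] dist 0.097 ang 20.3
[0.1317, -0.0906, 0.1363] [-0.057, -0.6975, 0.0966] dist 0.210 ang 40.5
[0.1588, -0.1436, 0.2154] [-0.0653, -1.0443, 0.1765] dist 0.304 ang 60.8
[0.1542, -0.2051, 0.3151] [-0.0489, -1.3549, 0.2461] dist 0.406 ang 78.9
[0.1078, -0.206, 0.3489] [-0.0236, -1.5631, 0.2566] dist 0.419 ang 90.8
```

carry_out --pt "0.035 -0.015 0.025 -0.02 -0.17 0.02 255" --pt "0.069 -0.035 0.0575 -0.038 -0.349 0.044 255" --pt "0.1 -0.063 0.097 -0.048 -0.523 0.07 255" --pt "0.132 -0.09 0.136 -0.057 -0.697 0.097 255" --pt "0.146 -0.117 0.176 -0.061 -0.87 0.137 255" --pt "0.159 -0.144 0.215 -0.065 -1.044 0.176 255" --pt "0.157 -0.175 0.265 -0.057 -1.2 0.21 255" --pt "0.154 -0.205 0.315 -0.049 -1.355 0.246 255" --pt "0.154 -0.205 0.315 -0.049 -1.355 0.246 255" --pt "0.154 -0.205 0.315 -0.049 -1.355 0.246 255"

```text
clock: 7.48
position: [0.5506, 0.0386, 0.1935]
tool_rot: [-3.139, 0.5, 0.709]
force: [-0.8, -1.4, -1.1]
grip_width: 0.0502
```

```bash
python3 - <<'E'
from h import *
s=telemetry.observe();print(s["clock"],np.round(s["position"],4),s["force"],s["grip_width"],s["qpos"].round(3))
def tgt(x,y,z,az,t,l):
    M=tool(az,t,l);return (np.array([x,y,z])+.0236*M[:,2],M)
rows([tgt(.56,.04,.22,-50,28,-1),tgt(.56,.04,.16,-50,40,-1),tgt(.56,.04,.06,-50,40,-1)])
E
```

```text
7.475 [0.5506 0.0386 0.1935] [-0.84731141 -1.44395544 -1.05690027] 0.05020994876563068 [-0.693  0.816  0.699  1.519 -0.201  1.377 -0.845]
[-0.0054, 0.0049, -0.0035] [0.0025, 0.0112, 0.0092] dist 0.008 ang 0.8
[0.0185, 0.005, 0.0487] [0.0034, -0.1982, 0.0089] dist 0.052 ang 11.4
[0.0664, 0.0053, 0.1365] [0.0034, -0.1982, 0.0089] dist 0.152 ang 11.4
```

carry_out --pt "0.01 0.002 0.025 0 -0.1 0 255" --pt "0.0185 0.003 0.049 0.003 -0.198 0 255" --pt "0.03 0.003 0.07 0.003 -0.198 0 255" --pt "0.042 0.003 0.092 0.003 -0.198 0 255" --pt "0.054 0.003 0.115 0.003 -0.198 0 255" --pt "0.066 0.003 0.136 0.003 -0.198 0 255" --pt "0.066 0.003 0.136 0.003 -0.198 0 255" --pt "0.066 0.003 0.136 0.003 -0.198 0 255"

```text
clock: 8.48
position: [0.5498, 0.0262, 0.0491]
tool_rot: [-3.141, 0.686, 0.697]
force: [0.9, -0.9, -1.1]
grip_width: 0.0505
```

```bash
python3 - <<'E'
from h import *
s=telemetry.observe();print(s["clock"],np.round(s["position"],4),s["tool_rot"],s["force"],s["grip_width"],s["qpos"].round(3))
for n in ("scene","top"):
    p,d=imaging.grab_frame(n);cv2.imwrite(f"pics/{n}4.png",p);np.save(f"pics/{n}4.npy",d)
a=cv2.imread("pics/scene4.png")[140:340,180:460];b=cv2.imread("pics/top4.png")[160:330,220:420]
cv2.imwrite("pics/sc4.png",cv2.resize(a,(784,560)));cv2.imwrite("pics/tc4.png",cv2.resize(b,(700,595)))
E
```

```text
8.475 [0.5498 0.0262 0.0491] [-3.14097554  0.68606415  0.69703151] [ 0.92651221 -0.88839593 -1.07042064] 0.05045062233394324 [-0.645  1.104  0.635  1.442 -0.223  1.343 -0.891]
```

View pics/sc4.png

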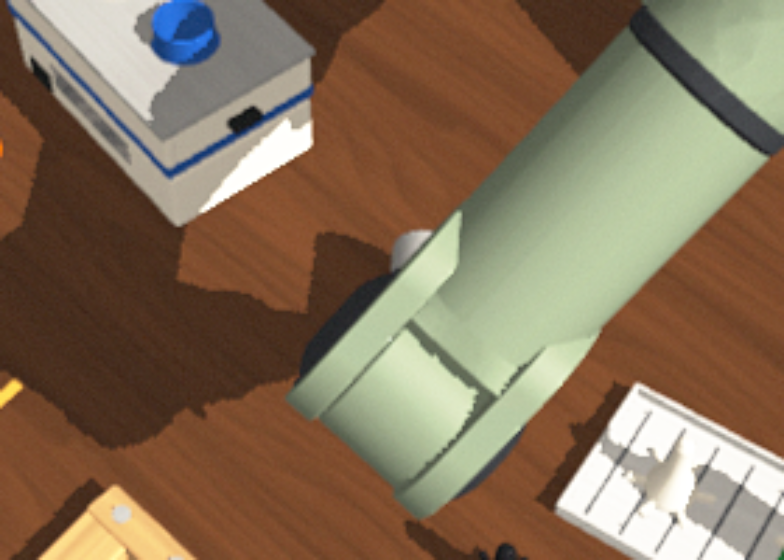

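View pics/tc4.png

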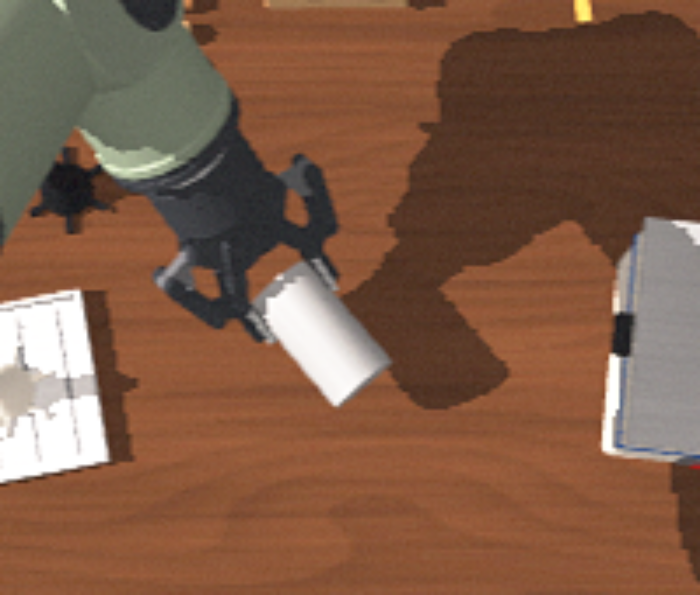

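```bash
python3 - <<'E'
from h import *
d=np.load("pics/top4.npy");p=cv2.imread("pics/top4.png");P=cloud("top",d)
u=np.array([np.cos(np.radians(40)),np.sin(np.radians(40))]);j=np.array([u[1],-u[0]])
sub=P[225:280,280:335].reshape(-1,3);c=p[225:280,280:335].reshape(-1,3).astype(int)
m=(sub[:,2]>.05)&(c.min(1)>110);q=sub[m]
a=(q[:,:2]-[.56,.04])@u;b=(q[:,:2]-[.56,.04])@j
print(m.sum(),a.min(),a.max(),b.min(),b.max())
for lo in np.arange(-.09,.02,.012):
    k=(a>=lo)&(a<lo+.012)
    if k.sum()>5:
        w=k&(q[:,2]>np.sort(q[k,2])[-max(4,k.sum()//4)]); print(round(lo,3),k.sum(),"top z",q[w,2].mean().round(4),"b",b[w].mean().round(4),"brange",b[k].min().round(4),b[k].max().round(4))
E
```

```text
807 -0.08687354080332714 0.008193349037201657 -0.02744903151014053 0.03619854448307844
-0.09 78 top z 0.0903 b 0.0027 brange -0.0209 0.0274
-0.078 97 top z 0.0901 b 0.0062 brange -0.0206 0.0268
-0.066 92 top z 0.0906 b 0.0041 brange -0.0207 0.0273
-0.054 98 top z 0.0904 b 0.0021 brange -0.0205 0.0267
-0.042 99 top z 0.091 b 0.0066 brange -0.021 0.0275
-0.03 101 top z 0.0909 b 0.0049 brange -0.026 0.0352
-0.018 121 top z 0.0914 b 0.0047 brange -0.0274 0.0362
-0.006 108 top z 0.0916 b 0.0056 brange -0.027 0.0358
0.006 13 top z 0.091 b 0.0014 brange -0.0167 0.0234
```

carry_out --pt "0.006 0 0.008 0 -0.01 0 255" --pt "0.0125 0 0.0155 0 -0.014 0 255" --pt "0.018 0 0.022 0 -0.014 0 255" --pt "0.0215 0 0.026 0 -0.014 0 255" --pt "0.0235 0 0.0285 0 -0.014 0 255" --pt "0.0235 0 0.0285 0 -0.014 0 255"

```text
clock: 9.32
position: [0.5495, 0.0264, 0.0115]
tool_rot: [-3.14, 0.701, 0.697]
force: [-1.0, -0.8, -1.8]
grip_width: 0.0503
```

```bash
python3 - <<'E'
from h import *
s=telemetry.observe();print(s["clock"],np.round(s["position"],4),s["tool_rot"],s["force"],s["moment"])
E
```

```text
9.325 [0.5495 0.0264 0.0115] [-3.14025209  0.70078682  0.69743102] [-1.0430742  -0.77277865 -1.84249857] [ 0.56700986 -0.66454451 -0.04337316]
```

carry_out --pt "0.0006 0 0.0008 0 0 0 255" --pt "0.0012 0 0.0016 0 0 0 255" --pt "0.0012 0 0.0016 0 0 0 255"

```text
clock: 9.7
position: [0.5494, 0.0264, 0.0095]
tool_rot: [-3.14, 0.701, 0.698]
force: [0.7, 0.2, -0.4]
grip_width: 0.0502
```

carry_out --pt "0.0006 0 0.0008 0 0 0 255" --pt "0.0006 0 0.0008 0 0 0 255"

```text
clock: 9.95
position: [0.5494, 0.0263, 0.0094]
tool_rot: [-3.14, 0.701, 0.697]
force: [-0.6, 2.5, 10.4]
grip_width: 0.0503
```

```bash
python3 - <<'E'
from h import *
s=telemetry.observe();print(s["clock"],np.round(s["position"],4),s["tool_rot"],s["force"],s["moment"])
n="top";p,d=imaging.grab_frame(n);cv2.imwrite(f"pics/{n}5.png",p);P=cloud("top",d)
u=np.array([np.cos(np.radians(40)),np.sin(np.radians(40))]);j=np.array([u[1],-u[0]])
sub=P[225:290,270:345].reshape(-1,3);c=p[225:290,270:345].reshape(-1,3).astype(int)
m=(sub[:,2]>.015)&(c.min(1)>110);q=sub[m]
a=(q[:,:2]-[.56,.04])@u;b=(q[:,:2]-[.56,.04])@j
for lo in np.arange(-.09,.02,.012):
    k=(a>=lo)&(a<lo+.012)
    if k.sum()>5:
        w=k&(q[:,2]>np.sort(q[k,2])[-max(4,k.sum()//4)]); print(round(lo,3),k.sum(),"top z",q[w,2].mean().round(4))
E
```

```text
9.95 [0.5494 0.0263 0.0094] [-3.14034395  0.70106511  0.69728502] [-0.58303529  2.52992188 10.38910175] [ 0.06977038  0.6982035  -0.30212001]
-0.09 73 top z 0.0513
-0.078 86 top z 0.0508
-0.066 94 top z 0.051
-0.054 88 top z 0.0516
-0.042 88 top z 0.0512
-0.03 99 top z 0.0512
-0.018 109 top z 0.0511
-0.006 103 top z 0.0517
0.006 13 top z 0.051
```

carry_out --pt "-0.0003 0 -0.0004 0 0 0 255" --pt "-0.0003 0 -0.0004 0 0 0 100" --pt "-0.0003 0 -0.0004 0 0 0 95" --pt "-0.0003 0 -0.0004 0 0 0 90" --pt "-0.0003 0 -0.0004 0 0 0 80" --pt "-0.0003 0 -0.0004 0 0 0 60" --pt "-0.0003 0 -0.0004 0 0 0 30" --pt "-0.0003 0 -0.0004 0 0 0 0" --pt "-0.0003 0 -0.0004 0 0 0 0" --pt "-0.0003 0 -0.0004 0 0 0 0" --force 20

```text
clock: 11.25
position: [0.5494, 0.0264, 0.009]
tool_rot: [-3.14, 0.701, 0.698]
force: [0.6, -0.7, -0.7]
grip_width: 0.0854
```

```bash
python3 - <<'E'
from h import *
s=telemetry.observe();print(s["clock"],np.round(s["position"],4),s["force"],s["grip_width"])
p,d=imaging.grab_frame("wrist");cv2.imwrite("pics/w6.png",p)
p,d=imaging.grab_frame("top");cv2.imwrite("pics/tc6.png",cv2.resize(p[160:330,220:420],(700,595)))
E
```

```text
11.25 [0.5494 0.0264 0.009 ] [ 0.61875519 -0.74222074 -0.74274959] 0.08536014211018436
```

View pics/w6.png

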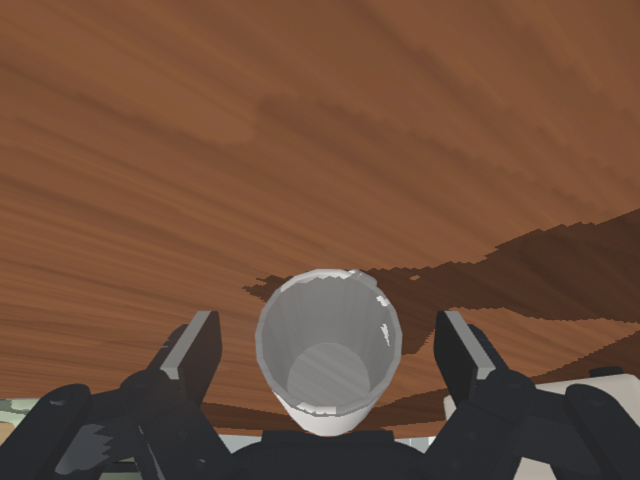

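View pics/tc6.png

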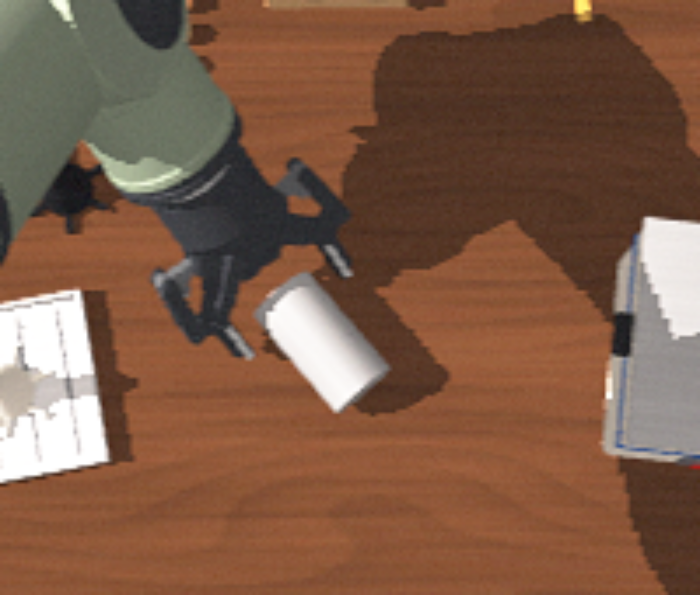

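carry_out --pt "0 0 -0.02 0 0 0 0" --pt "0 0 -0.05 0 0 0 0" --pt "0 0 -0.09 0 0 0 0" --pt "0 0 -0.13 0 0 0 0" --pt "-0.03 0 -0.18 0 0.1 0 0" --pt "-0.06 0 -0.21 0 0.25 0 0" --pt "-0.06 0 -0.21 0 0.25 0 0" --pt "-0.06 0 -0.21 0 0.25 0 0"

```text
clock: 12.35
position: [0.6179, 0.084, 0.2082]
tool_rot: [-3.14, 0.451, 0.698]
force: [-0.1, -0.3, -0.3]
grip_width: 0.0854
```

```bash
python3 - <<'E'
from h import *
s=telemetry.observe();print(s["clock"],np.round(s["position"],4),s["force"],s["qpos"].round(3))
p,d=imaging.grab_frame("top");P=cloud("top",d);cv2.imwrite("pics/tc7.png",cv2.resize(p[160:330,220:420],(700,595)))
sub=P[225:290,270:345].reshape(-1,3);c=p[225:290,270:345].reshape(-1,3).astype(int)
m=(sub[:,2]>.02)&(sub[:,2]<.06)&(c.min(1)>100);q=sub[m][:,:2]
r=cv2.minAreaRect(q.astype(np.float32)*1000);print(m.sum(),r,cv2.boxPoints(r).round(1).tolist(),sub[m][:,2].max())
def tgt(x,y,z,az,t,l):
    M=tool(az,t,l);return (np.array([x,y,z])+.0236*M[:,2],M)
rows([tgt(.53,.0,.24,-50,0,1),tgt(.515,-.01,.20,-50,25,1),tgt(.47,-.05,.13,-50,50,1)])
E
```

```text
12.35 [0.6179 0.084  0.2082] [-0.07626467 -0.25124703 -0.28326927] [-0.652  0.883  0.671  1.292 -0.25   1.494 -0.888]
726 ((532.5263671875, 11.843605041503906), (95.03507995605469, 49.69856643676758), 39.46194076538086) [[480.0, 0.800000011920929], [511.6000061035156, -37.5], [585.0, 22.899999618530273], [553.4000244140625, 61.20000076293945]] 0.05759264803529884
[-0.1131, 0.0081, 0.0448] [-0.0022, 0.4523, -0.0004] dist 0.122 ang 25.9
[-0.1038, 0.0062, 0.0823] [-0.0021, 0.8886, -0.0009] dist 0.133 ang 50.9
[-0.1227, 0.0081, 0.1624] [-0.002, 1.3249, -0.0014] dist 0.204 ang 75.9
```

View pics/tc7.png

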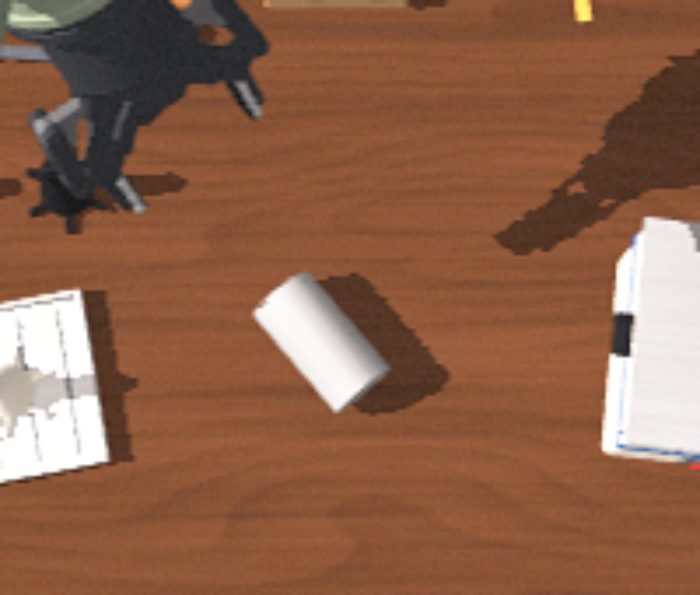

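```bash
python3 - <<'E'
from h import *
def tgt(x,y,z,az,t,l,b=0):
    M=tool(az,t,l);return (np.array([x,y,z])+(.0236-b)*M[:,2],M)
rows([tgt(.53,.0,.24,-50.3,0,1),tgt(.515,-.01,.20,-50.3,25,1),tgt(.5196,.0013,.0255,-50.3,50,1,.11)])
E
```

```text
[-0.1131, 0.0081, 0.0448] [-0.001, 0.4523, 0.0047] dist 0.122 ang 25.9
[-0.1038, 0.0062, 0.0823] [-0.0021, 0.8886, 0.0045] dist 0.133 ang 50.9
[-0.1199, 0.0004, 0.1987] [-0.0031, 1.3249, 0.0041] dist 0.232 ang 75.9
```

carry_out --pt "-0.045 0.003 0.018 0 0.18 0 0" --pt "-0.09 0.006 0.035 0 0.36 0 0" --pt "-0.113 0.008 0.045 0 0.45 0.004 0" --pt "-0.108 0.007 0.062 -0.002 0.63 0.004 0" --pt "-0.104 0.006 0.082 -0.002 0.8 0.004 0" --pt "-0.108 0.004 0.115 -0.002 0.97 0.004 0" --pt "-0.114 0.002 0.155 -0.003 1.15 0.004 0" --pt "-0.12 0.0004 0.1987 -0.003 1.325 0.004 0" --pt "-0.12 0.0004 0.1987 -0.003 1.325 0.004 0" --pt "-0.12 0.0004 0.1987 -0.003 1.325 0.004 0"

```text
clock: 13.65
position: [0.4889, -0.0328, 0.0959]
tool_rot: [-3.07, -0.506, 0.701]
force: [-0.0, -2.2, -1.6]
grip_width: 0.0857
```

```bash
python3 - <<'E'
from h import *
s=telemetry.observe();print(s["clock"],np.round(s["position"],4),s["tool_rot"],s["force"],s["qpos"].round(3))
p,d=imaging.grab_frame("wrist");cv2.imwrite("pics/w8.png",p);P=cloud("wrist",d,wristT(s));np.save("pics/w8P.npy",P)
def tgt(x,y,z,az,t,l,b=0):
    M=tool(az,t,l);return (np.array([x,y,z])+(.0236-b)*M[:,2],M)
rows([tgt(.5196,.0013,.0255,-50.3,50,1,.11),tgt(.5196,.0013,.0255,-50.3,50,1,.0)])
E
```

```text
13.65 [ 0.4889 -0.0328  0.0959] [-3.06991836 -0.50579587  0.70146326] [-0.04786565 -2.22465825 -1.58288163] [ 0.525  0.542 -0.364  2.255 -1.141  0.288  0.473]
[-0.0211, -0.0079, 0.004] [-0.0739, 0.3673, -0.0129] dist 0.023 ang 21.5
[0.0184, -0.0002, 0.1063] [-0.0739, 0.3673, -0.0129] dist 0.108 ang 21.5
```

View pics/w8.png

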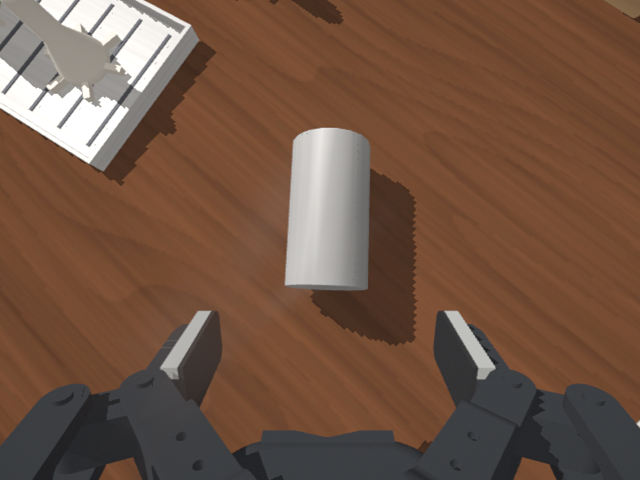

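carry_out --pt "-0.021 -0.008 0.004 -0.074 0.367 -0.013 0" --pt "-0.021 -0.008 0.004 -0.074 0.367 -0.013 0" --pt "-0.021 -0.008 0.004 -0.074 0.367 -0.013 0" --pt "-0.021 -0.008 0.004 -0.074 0.367 -0.013 0"

```text
clock: 14.2
position: [0.4742, -0.0639, 0.0981]
tool_rot: [-3.056, -0.793, 0.695]
force: [0.2, 0.0, -1.3]
grip_width: 0.0858
```

```bash
python3 - <<'E'
from h import *
s=telemetry.observe();print(s["clock"],np.round(s["position"],4),s["tool_rot"],s["force"],s["qpos"].round(3))
E
```

```text
14.2 [ 0.4742 -0.0639  0.0981] [-3.0558102  -0.79284628  0.69514103] [ 0.20781596  0.01480956 -1.33766411] [ 1.184  0.819 -0.903  2.298 -1.255  0.17   0.93 ]
```

```bash
python3 - <<'E'
from h import *
def tgt(x,y,z,az,t,l,b=0):
    M=tool(az,t,l);return (np.array([x,y,z])+(.0236-b)*M[:,2],M)
rows([tgt(.5196,.0013,.0255,-50.3,40,1,.08),tgt(.5196,.0013,.0255,-50.3,40,1,.0)])
E
```

```text
[0.0074, -0.0168, 0.051] [-0.0872, -0.0946, 0.0057] dist 0.054 ang 7.4
[-0.0002, -0.0099, 0.1303] [-0.0872, -0.0946, 0.0057] dist 0.131 ang 7.4
```

carry_out --pt "0.004 -0.01 0.025 -0.045 -0.05 0.003 0" --pt "0.0074 -0.0168 0.051 -0.087 -0.095 0.0057 0" --pt "0.0074 -0.0168 0.051 -0.087 -0.095 0.0057 0" --pt "0.0074 -0.0168 0.051 -0.087 -0.095 0.0057 0" --pt "0.0074 -0.0168 0.051 -0.087 -0.095 0.0057 0"

```text
clock: 14.82
position: [0.5018, -0.0518, 0.0966]
tool_rot: [-3.081, -0.672, 0.692]
force: [-0.0, -0.2, 0.3]
grip_width: 0.0852
```

```bash
python3 - <<'E'
from h import *
s=telemetry.observe();print(s["clock"],np.round(s["position"],4),s["tool_rot"],s["force"],s["qpos"].round(3))
def tgt(x,y,z,az,t,l,b=0):
    M=tool(az,t,l);return (np.array([x,y,z])+(.0236-b)*M[:,2],M)
rows([tgt(.5196,.0013,.0255,-50.3,40,1,.08),tgt(.5196,.0013,.0255,-50.3,40,1,.0)])
E
```

```text
14.825 [ 0.5018 -0.0518  0.0966] [-3.08065636 -0.67235842  0.6922707 ] [-0.01120575 -0.15704326  0.34074636] [ 0.949  0.701 -0.761  2.258 -1.263  0.162  0.767]
[-0.0085, -0.0277, 0.0306] [-0.0605, 0.0258, -0.0013] dist 0.042 ang 3.8
[-0.0064, -0.0229, 0.1104] [-0.0605, 0.0258, -0.0013] dist 0.113 ang 3.8
```

```bash
cat > fk.py <<'E'
import numpy as np, itertools
from scipy.optimize import least_squares
from scipy.spatial.transform import Rotation as R
S=[([-1.18418848,.52202183,-.03631122,1.5999466,.02119944,1.02108275,-.11279745],[.27558,.56063,.23074],[-3.14052,.00008,2.68476]),
([-.507,.339,.392,1.541,-.133,1.288,-.014],[.5712,.0691,.3793],[-3.141,0,1.655]),
([.71,.873,.327,1.605,-1.097,1.365,.964],[.5128,-.3632,.1448],[3.14,-.873,.931]),
([.679,.695,.377,1.542,-1.029,1.506,.769],[.5125,-.3628,.2837],[-3.141,-.873,.93]),
([-.693,.816,.699,1.519,-.201,1.377,-.845],[.5506,.0386,.1935],[-3.139,.5,.709]),
([-.645,1.104,.635,1.442,-.223,1.343,-.891],[.5498,.0262,.0491],[-3.141,.686,.697]),
([-.652,.883,.671,1.292,-.25,1.494,-.888],[.6179,.084,.2082],[-3.14,.451,.698]),
([1.184,.819,-.903,2.298,-1.255,.17,.93],[.4742,-.0639,.0981],[-3.0558,-.7928,.6951]),
([.949,.701,-.761,2.258,-1.263,.162,.767],[.5018,-.0518,.0966],[-3.0807,-.6724,.6923])]
from numpy import cos,sin
def rz(a): return np.array([[cos(a),-sin(a),0],[sin(a),cos(a),0],[0,0,1]])
def ry(a): return np.array([[cos(a),0,sin(a)],[0,1,0],[-sin(a),0,cos(a)]])
def fk(q,prm,sg):
    h,L1,L2,L3,a1,a2,a3,o7=prm
    p=np.zeros(3);M=rz(sg[0]*q[0]);p=p+M@[0,0,h]
    M=M@ry(q[1]);p=p+M@[a1,0,L1];M=M@rz(sg[1]*q[2])@ry(sg[4]*q[3]);p=p+M@[a2,0,L2]
    M=M@rz(sg[2]*q[4])@ry(sg[5]*q[5]);p=p+M@[a3,0,L3];M=M@rz(sg[3]*q[6]+o7)
    return p,M
def res(x,sg,S=S):
    r=[]
    for q,p,e in S:
        pp,M=fk(q,x,sg);r+=list(pp-p)+list(.3*(R.from_matrix(M).inv()*R.from_euler('xyz',e)).as_rotvec())
    return np.array(r)
def fit():
    best=None
    for sg in itertools.product((-1,1),(-1,1),(-1,1),(-1,1),(1,),(1,)):
        for o in (0,1.57,3.14,-1.57):
            f=least_squares(res,[.3,.4,.4,.2,0,0,0,o],args=(sg,),max_nfev=60)
            if best is None or f.cost<best[0]: best=(f.cost,sg,f.x)
    return best
if __name__=="__main__":
    b=fit();print(b);print(np.abs(res(b[2],b[1])).reshape(-1,6).max(1).round(4))
E
python3 fk.py
```

```text
(np.float64(0.003590125576914406), (-1, -1, -1, -1, 1, 1), array([ 0.30869659,  0.47644709,  0.39656258,  0.32316998, -0.08653833,
       -0.03158987, -0.11043054,  1.57056536]))
[0.057  0.0214 0.0177 0.0226 0.0061 0.0089 0.0059 0.0088 0.0093]
```

```bash
cat >> fk.py <<'E'
E
cat > fk2.py <<'E'
from fk import *
sg=(-1,-1,-1,-1)
def fk3(q,x):
    p=np.zeros(3);M=rz(-q[0]);p=p+M@[x[0],x[1],x[2]]
    M=M@ry(q[1]);p=p+M@x[3:6];M=M@rz(-q[2])
    M=M@ry(q[3]);p=p+M@x[6:9];M=M@rz(-q[4]);
    M=M@ry(q[5]);p=p+M@x[9:12];M=M@rz(-q[6]+x[12]);return p,M
def res3(x):
    r=[]
    for q,p,e in S:
        pp,M=fk3(q,x);r+=list(pp-p)+list(.3*(R.from_matrix(M).inv()*R.from_euler('xyz',e)).as_rotvec())
    return np.array(r)
if __name__=="__main__":
    f=least_squares(res3,[0,0,.3,0,0,.47,0,0,.4,0,0,.3,1.57]);print(f.cost,f.x.round(4));rr=res3(f.x).reshape(-1,6);print(rr.round(4))
    np.save("fk.npy",f.x)
E
python3 fk2.py
```

```text
5.947388226327863e-07 [-2.0000e-04  1.2180e+00  3.1970e-01  2.0000e-04 -1.2392e+00  5.3070e-01
  5.0000e-04 -3.7500e-02  4.2090e-01  6.0000e-04 -5.0000e-04  3.2770e-01
  1.5706e+00]
[[ 0.     -0.0002 -0.0001  0.      0.      0.0001]
 [-0.      0.0002  0.      0.0002 -0.0001 -0.    ]
 [-0.0003 -0.     -0.0003 -0.0002  0.0001 -0.0001]
 [ 0.0002  0.0003  0.0003  0.0001  0.      0.0003]
 [ 0.0003 -0.0001  0.0002  0.0002 -0.0002 -0.0002]
 [-0.0001  0.      0.     -0.0002 -0.      0.0001]
 [ 0.0002  0.0001 -0.0001 -0.0001 -0.0001  0.0001]
 [-0.      0.0001  0.      0.      0.     -0.0002]
 [ 0.     -0.0002 -0.0001  0.0001 -0.0001 -0.0002]]
```

```bash
cat > ik.py <<'E'
from fk2 import fk3
import numpy as np
from scipy.optimize import least_squares
from scipy.spatial.transform import Rotation as R
X=np.load("fk.npy")
LO=np.array([-2.91,-.3,-1.5,.17,-1.26,.16,-2.52]);HI=np.array([2.91,2.13,1.42,2.43,4.41,1.93,2.52]);MID=(LO+HI)/2
def ik(p,M,q0=None,n=24,m=.06,seed=0,w=1e-3):
    """list of solutions (distinct), each with min margin"""
    rng=np.random.default_rng(seed);out=[]
    Rt=R.from_matrix(M)
    def f(q):
        pp,MM=fk3(q,X);return np.r_[(pp-p)*5,(R.from_matrix(MM).inv()*Rt).as_rotvec(),w*(q-(MID if q0 is None else q0))]
    st=[q0] if (q0 is not None and n==1) else [rng.uniform(LO+m,HI-m) for _ in range(n)]
    for s in st:
        s=np.clip(s,LO+m+1e-6,HI-m-1e-6)
        r=least_squares(f,s,bounds=(LO+m,HI-m),max_nfev=80)
        e=f(r.x)
        if np.abs(e[:6]).max()<.01:
            if not any(np.abs(o-r.x).max()<.15 for o in out): out.append(r.x)
    return out
E
cat > scan.py <<'E'
from ik import *
from h import tool
def tcp(G,M): return np.array(G)+.0236*M[:,2]
for fl in (1,-1):
  for t in (0,10,20,30,35,40,45,50):
    M=tool(-50.3,t,1,fl);s=ik(tcp([.5196,.0013,.0255],M),M,n=14)
    print(fl,t,len(s),[x.round(2).tolist() for x in s[:3]])
E
python3 scan.py
```

```text
1 0 7 [[0.57, 0.96, -1.0, 1.98, 1.1, 0.88, -1.93], [-0.14, 0.73, 0.04, 2.01, -0.06, 0.4, -0.94], [-0.02, 0.72, -0.12, 2.01, 0.2, 0.42, -1.18]]
1 10 3 [[0.68, 0.96, -1.04, 2.08, 1.28, 0.71, -2.03], [-0.08, 0.71, 0.04, 2.11, -0.61, 0.22, -0.34], [0.18, 0.72, -0.31, 2.1, 0.45, 0.23, -1.35]]
1 20 3 [[0.84, 1.07, -1.16, 2.16, 1.56, 0.68, -2.18], [0.56, 0.82, -0.72, 2.18, 1.5, 0.26, -2.25], [-0.77, 1.49, 1.36, 2.24, 4.35, 1.56, 0.63]]
1 30 3 [[1.01, 1.25, -1.31, 2.23, 1.81, 0.73, -2.25], [0.22, 0.75, -0.17, 2.27, 3.98, 0.35, 1.53], [-0.55, 1.12, 0.93, 2.3, 4.26, 1.21, 0.96]]
1 35 4 [[1.1, 1.41, -1.41, 2.26, 1.9, 0.82, -2.2], [0.09, 0.79, 0.06, 2.31, 4.05, 0.61, 1.47], [-0.41, 1.03, 0.75, 2.33, 4.18, 1.14, 1.13]]
1 40 3 [[1.16, 1.5, -1.44, 2.28, 1.98, 0.81, -2.17], [0.19, 0.83, -0.03, 2.33, 3.99, 0.69, 1.6], [-0.35, 1.06, 0.71, 2.35, 4.13, 1.25, 1.23]]
1 45 4 [[1.22, 1.57, -1.44, 2.3, 2.06, 0.77, -2.15], [0.04, 0.91, 0.21, 2.35, 4.04, 0.98, 1.54], [-0.19, 1.01, 0.52, 2.36, 4.08, 1.23, 1.39]]
1 50 3 [[1.27, 1.65, -1.44, 2.31, 2.12, 0.73, -2.11], [-0.01, 1.0, 0.33, 2.36, 4.05, 1.2, 1.54], [0.
[... 436 characters left out ...]
.82, 2.17, 1.51, 0.34, 0.9]]
-1 30 4 [[0.84, 1.0, -1.0, 2.24, 1.99, 0.39, 0.59], [0.73, 0.91, -0.83, 2.25, 2.25, 0.27, 0.28], [0.44, 0.78, -0.44, 2.26, 3.55, 0.22, -1.12]]
-1 35 3 [[0.86, 1.01, -0.95, 2.27, 2.36, 0.34, 0.28], [0.81, 0.97, -0.89, 2.27, 2.5, 0.3, 0.11], [-0.33, 0.95, 0.62, 2.33, 4.18, 1.03, -1.96]]
-1 40 2 [[0.95, 1.1, -1.02, 2.29, 2.48, 0.39, 0.27], [-0.22, 0.95, 0.51, 2.34, 4.11, 1.07, -1.82]]
-1 45 3 [[1.05, 1.22, -1.1, 2.31, 2.53, 0.43, 0.34], [0.92, 1.08, -0.9, 2.31, 3.05, 0.37, -0.26], [-0.05, 0.94, 0.33, 2.35, 4.06, 1.07, -1.66]]
-1 50 4 [[1.15, 1.35, -1.17, 2.31, 2.55, 0.45, 0.45], [0.97, 1.14, -0.9, 2.32, 3.23, 0.41, -0.35], [0.1, 0.96, 0.18, 2.36, 4.03, 1.09, -1.53]]
```

```bash
cat > scan2.py <<'E'
from ik import *
from h import tool
def tcp(G,M): return np.array(G)+.0236*M[:,2]
P=[.501,.2465,.075]
def marg(q): return np.minimum(q-LO,HI-q).min()
res=[]
for fl in (1,-1):
  for t in (30,40,50):
    Mg=tool(-50.3,t,1,fl);sg=ik(tcp([.5196,.0013,.0255],Mg),Mg,n=16,m=.08)
    for az in range(-180,180,30):
      if az+90 in (90,120,450): continue
      M=tool(az,90-t,-1,fl);s=ik(tcp(P,M),M,n=10,m=.1)
      M2=M;s2=[]
      for a in sg:
        for b in s:
          # refine final near a
          res.append((np.abs(a-b).max(),fl,t,az+90,a.round(2).tolist(),b.round(2).tolist(),round(marg(a),2),round(marg(b),2)))
res.sort(key=lambda r:r[0])
for r in res[:14]: print(r)
E
python3 scan2.py
```

```text
(np.float64(1.3280813176022612), -1, 50, 240, [1.12, 1.32, -1.13, 2.31, 2.64, 0.43, 0.35], [-0.2, 0.7, -0.16, 2.28, 3.92, 0.51, 1.51], np.float64(0.12), np.float64(0.15))
(np.float64(1.4041465027201934), 1, 50, 180, [1.27, 1.63, -1.42, 2.31, 2.14, 0.71, -2.14], [-0.14, 0.88, -0.91, 2.3, 1.98, 1.15, -0.92], np.float64(0.08), np.float64(0.13))
(np.float64(1.4141740229508968), -1, 30, -90, [0.81, 0.97, -0.95, 2.24, 2.04, 0.35, 0.52], [0.77, 1.43, -1.29, 2.0, 0.63, 0.39, -0.49], np.float64(0.19), np.float64(0.21))
(np.float64(1.41750223875633), 1, 40, 240, [1.15, 1.48, -1.42, 2.28, 1.99, 0.78, -2.19], [0.36, 0.94, -0.8, 2.31, 3.37, 0.46, -0.78], np.float64(0.08), np.float64(0.12))
(np.float64(1.4874942454576234), 1, 40, 240, [0.31, 0.82, -0.17, 2.32, 3.92, 0.6, 1.7], [0.61, 1.2, -1.2, 2.3, 2.56, 0.49, 0.21], np.float64(0.11), np.float64(0.13))
(np.float64(1.4896886309587094), -1, 40, 240, [0.98, 1.13, -1.06, 2.29, 2.39, 0.41, 0.36], [-0.15, 0.79, -0.15, 2.33, 3.88, 0.78, 1.65], np.float64(0.14), np.float64(0.1))
(np.float64(1.5692874414814753), 1, 50, 150, [1.27, 1.63, -1.42, 2.31, 2.14,
[... 599 characters left out ...]
p.float64(0.1))
(np.float64(1.6492182870755212), 1, 40, 150, [1.15, 1.48, -1.42, 2.28, 1.99, 0.78, -2.19], [-0.5, 0.92, -0.68, 2.11, 1.6, 1.38, -1.28], np.float64(0.08), np.float64(0.32))
(np.float64(1.6708509416147872), -1, 30, 150, [0.73, 0.91, -0.83, 2.25, 2.25, 0.27, 0.28], [-0.94, 0.91, -0.17, 2.12, 1.52, 1.18, 1.7], np.float64(0.11), np.float64(0.31))
(np.float64(1.6711172969749368), 1, 40, 240, [1.15, 1.48, -1.42, 2.28, 1.99, 0.78, -2.19], [0.17, 0.85, -0.55, 2.31, 3.66, 0.57, -1.15], np.float64(0.08), np.float64(0.12))
(np.float64(1.6718445562387658), 1, 40, 240, [-0.19, 0.94, 0.47, 2.34, 4.11, 1.04, 1.34], [0.61, 1.2, -1.2, 2.3, 2.56, 0.49, 0.21], np.float64(0.09), np.float64(0.13))
```

```bash
cat > scan3.py <<'E'
from ik import *
from h import tool
def tcp(G,M): return np.array(G)+.0236*M[:,2]
P=np.array([.501,.2465,.075])
def marg(q): return np.minimum(q-LO,HI-q).min()
def best(p,M,n=6):
    s=ik(p,M,n=n,m=.1,w=.02); s=[q for q in s if abs(fk3(q,X)[0]-p).max()<.004]
    s=sorted(s,key=lambda q:-marg(q)); return s
for fl in (1,-1):
  for t in (35,45,55):
    print("FINAL fl",fl,"t_final",90-t)
    for bd in range(-180,180,30):
      if bd in (90,120): continue
      M=tool(bd-90,90-t,-1,fl);s=best(tcp(P,M),M);s2=best(tcp(P+[0,0,.1],M),M)
      if s and s2 and marg(s[0])>.14: print("  body",bd,round(marg(s[0]),2),s[0].round(2).tolist(),"hi",round(marg(s2[0]),2),s2[0].round(2).tolist())
for fl in (1,-1):
  for t in (35,45,55):
    print("GRASP fl",fl,"t",t)
    for x in (.55,.62):
     for y in (.02,):
      for psi in range(-180,180,30):
       M=tool(psi-90,t,1,fl);s=best(tcp([x,y,.0255],M),M)
       if s and marg(s[0])>.2: print("  x",x,"mouthdir",psi,round(marg(s[0]),2),s[0].round(2).tolist())
E
python3 scan3.py
```

```text
FINAL fl 1 t_final 55
  body -60 0.28 [0.09, 0.98, -0.35, 1.7, -0.71, 1.03, -2.24] hi 0.21 [0.05, 0.81, -0.29, 1.71, -0.76, 1.16, -2.31]
  body -30 0.34 [-0.1, 1.07, -0.26, 1.4, -0.43, 1.42, -2.18] hi 0.31 [-0.13, 0.92, -0.22, 1.41, -0.49, 1.54, -2.21]
  body 0 0.22 [-0.29, 1.15, -0.2, 1.18, -0.2, 1.71, -1.97] hi 0.1 [-0.32, 1.01, -0.14, 1.19, -0.26, 1.83, -1.97]
  body 60 0.18 [-0.64, 1.13, -0.15, 1.23, 0.37, 1.75, -1.41] hi 0.1 [-0.71, 0.99, -0.01, 1.24, 0.29, 1.83, -1.31]
  body 150 0.32 [-0.67, 0.91, -0.49, 2.11, 1.58, 1.33, -1.36] hi 0.31 [-0.67, 0.68, -0.49, 2.12, 1.44, 1.29, -1.16]
FINAL fl 1 t_final 45
  body -120 0.15 [0.54, 1.09, -1.14, 2.28, 2.44, 0.44, 0.21] hi 0.1 [0.6, 0.83, -1.23, 2.26, 2.1, 0.26, 0.35]
  body -90 0.16 [0.2, 0.84, -0.52, 2.03, -1.1, 0.45, -2.24] hi 0.12 [0.06, 0.61, -0.32, 2.03, -1.09, 0.67, -2.4]
  body -60 0.21 [-0.0, 0.89, -0.29, 1.75, -0.67, 0.92, -2.31] hi 0.14 [-0.04, 0.72, -0.22, 1.75, -0.7, 1.07, -2.38]
  body -30 0.33 [-0.15, 0.98, -0.23, 1.49, -0.39, 1.27, -2.19] hi 0.29 [-0.17, 0.83, -0.19, 1.48, -0.43, 1.41, -2.23]
  body 0 0.41 [-0.3, 1.05
[... 9261 characters left out ...]
ir 90 0.4 [0.5, 1.04, -0.3, 1.76, -0.85, 0.92, -2.12]
  x 0.55 mouthdir 120 0.4 [0.32, 1.11, -0.2, 1.46, -0.53, 1.31, -2.12]
  x 0.55 mouthdir 150 0.32 [0.13, 1.19, -0.15, 1.22, -0.27, 1.61, -1.96]
  x 0.62 mouthdir -120 0.3 [-0.32, 1.2, -0.12, 1.19, 0.61, 1.63, -1.19]
  x 0.62 mouthdir -90 0.6 [-0.41, 1.08, -0.13, 1.54, 0.95, 1.33, -1.15]
  x 0.62 mouthdir -60 0.54 [-0.36, 1.0, -0.27, 1.89, 1.48, 1.19, -1.28]
  x 0.62 mouthdir -30 0.25 [-0.04, 1.03, -0.56, 2.18, 2.14, 1.34, -1.26]
  x 0.62 mouthdir 30 0.24 [0.96, 1.37, -1.13, 2.19, 2.83, 0.59, 0.04]
  x 0.62 mouthdir 90 0.24 [0.48, 1.09, -0.35, 1.58, -0.76, 0.97, -2.28]
  x 0.62 mouthdir 120 0.27 [0.32, 1.2, -0.28, 1.23, -0.46, 1.41, -2.25]
```

```bash
python3 - <<'E'
from h import *
P=cloud("top",np.load("pics/top0.npy"))
for n,(a,b,c,e) in {"bl1":(225,200,255,227),"bl2":(180,200,205,230)}.items():
    q=P[b:e,a:c].reshape(-1,3);m=q[:,2]>.05;print(n,q[m].mean(0),q[:,2].max())
def V(x,y,z,az,t=0,l=1): return (np.array([x,y,z]),tool(az,t,l))
rows([V(.50,-.04,.16,-50.3,25),V(.55,.02,.24,-50.3,0),V(.53,.010,.10,-50.3,0)])
E
```

```text
bl1 [0.65318285 0.20402766 0.06776288] nan
bl2 [0.65125438 0.32625293 0.06762646] nan
[0.0443, -0.013, -0.0451] [-0.0603, -0.236, 0.0067] dist 0.065 ang 14.0
[0.1542, -0.0282, -0.059] [-0.0584, -0.6722, 0.0199] dist 0.167 ang 38.7
[0.05, -0.0274, 0.0371] [-0.0584, -0.6722, 0.0199] dist 0.068 ang 38.7
```

carry_out --pt "0.022 -0.006 -0.022 -0.03 -0.12 0.003 0" --pt "0.044 -0.013 -0.045 -0.06 -0.236 0.007 0" --pt "0.08 -0.018 -0.05 -0.06 -0.38 0.01 0" --pt "0.12 -0.023 -0.055 -0.06 -0.53 0.015 0" --pt "0.154 -0.028 -0.059 -0.058 -0.672 0.02 0" --pt "0.154 -0.028 -0.059 -0.058 -0.672 0.02 0" --pt "0.154 -0.028 -0.059 -0.058 -0.672 0.02 0" --pt "0.154 -0.028 -0.059 -0.058 -0.672 0.02 0"

```text
clock: 15.82
position: [0.5483, 0.0184, 0.2344]
tool_rot: [-3.123, -0.049, 0.702]
force: [-0.1, -0.2, -1.2]
grip_width: 0.0857
```

```bash
python3 - <<'E'
from h import *
s=telemetry.observe();print(s["clock"],np.round(s["position"],4),s["tool_rot"],s["force"],s["qpos"].round(3))
p,d=imaging.grab_frame("wrist");cv2.imwrite("pics/w9.png",p)
def V(x,y,z,az,t=0,l=1): return (np.array([x,y,z]),tool(az,t,l))
rows([V(.53,.010,.10,-50.3,0),V(.53,.010,.006,-50.3,0)])
E
```

```text
15.825 [0.5483 0.0184 0.2344] [-3.12255219 -0.04942053  0.70211134] [-0.11666109 -0.2221257  -1.19305713] [-0.379  0.403  0.352  1.836 -0.229  0.91  -0.783]
[-0.0326, -0.001, 0.1372] [-0.0135, -0.0458, 0.0135] dist 0.141 ang 2.8
[-0.037, 0.0002, 0.2311] [-0.0135, -0.0458, 0.0135] dist 0.234 ang 2.8
```

View pics/w9.png

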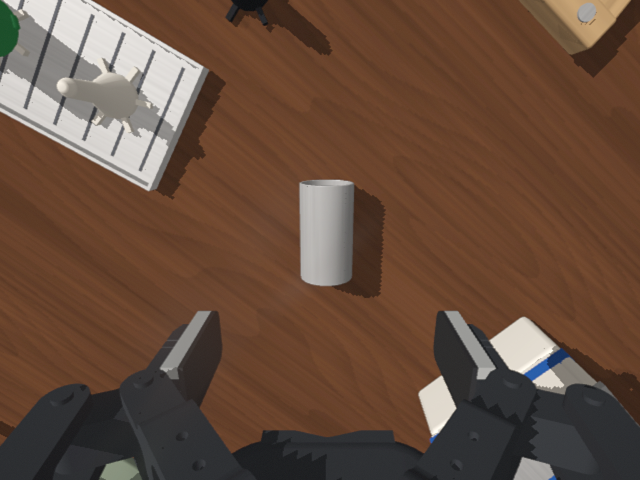

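carry_out --pt "-0.012 0 0.04 -0.005 -0.02 0.005 0" --pt "-0.025 -0.0005 0.09 -0.0135 -0.046 0.0135 0" --pt "-0.033 -0.0005 0.137 -0.0135 -0.046 0.0135 0" --pt "-0.034 0 0.17 -0.0135 -0.046 0.0135 0" --pt "-0.036 0 0.2 -0.0135 -0.046 0.0135 0" --pt "-0.037 0 0.222 -0.0135 -0.046 0.0135 0" --pt "-0.037 0 0.231 -0.0135 -0.046 0.0135 0" --pt "-0.037 0 0.231 -0.0135 -0.046 0.0135 0" --pt "-0.037 0 0.231 -0.0135 -0.046 0.0135 0"

```text
clock: 17.0
position: [0.5276, 0.0079, 0.0017]
tool_rot: [-3.134, -0.01, 0.693]
force: [-0.4, 0.1, -0.5]
grip_width: 0.0854
```

```bash
python3 - <<'E'
from h import *
s=telemetry.observe();print(s["clock"],np.round(s["position"],4),s["tool_rot"],s["force"],s["qpos"].round(3))
p,d=imaging.grab_frame("wrist");cv2.imwrite("pics/w10.png",p[180:])
E
```

```text
17.0 [0.5276 0.0079 0.0017] [-3.13409273 -0.01001679  0.69304523] [-0.37943804  0.09182028 -0.47243568] [-0.263  0.748  0.197  2.003 -0.363  0.42  -0.663]
```

View pics/w10.png

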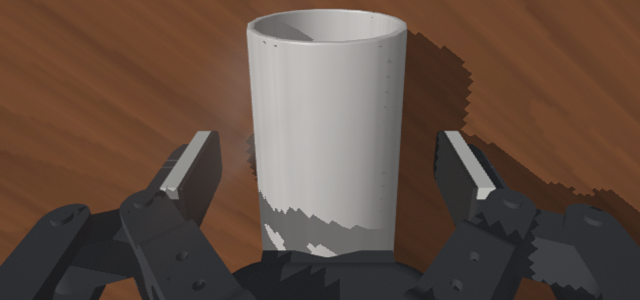

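carry_out --pt "0.001 0 -0.005 0 0 0 0" --pt "0.001 0 -0.005 0 0 0 60" --pt "0.001 0 -0.005 0 0 0 85" --pt "0.001 0 -0.005 0 0 0 95" --pt "0.001 0 -0.005 0 0 0 105" --pt "0.001 0 -0.005 0 0 0 255" --pt "0.001 0 -0.005 0 0 0 255" --pt "0.001 0 -0.005 0 0 0 255" --force 50

```text
clock: 18.05
position: [0.528, 0.0086, 0.0062]
tool_rot: [-3.134, -0.009, 0.693]
force: [-0.9, -0.2, 7.8]
grip_width: 0.0506
```

```bash
python3 - <<'E'
from h import *
s=telemetry.observe();print(s["clock"],np.round(s["position"],4),s["tool_rot"],s["force"],s["qpos"].round(3),s["grip_width"])
def V(x,y,z,az,t=0,l=1): return (np.array([x,y,z]),tool(az,t,l))
z=s["position"][2]
rows([V(.545,-.01,z+.06,-90,0),V(.56,-.036,z+.06,-140,0),V(.56,-.036,z+.06,-180,0)])
E
```

```text
18.05 [0.528  0.0086 0.0062] [-3.13356085 -0.00943182  0.69325814] [-0.9270137  -0.16113961  7.7725435 ] [-0.268  0.741  0.202  2.001 -0.36   0.431 -0.666] 0.0506370124773735
[0.0017, 0.0247, -0.0602] [-0.011, -0.0063, 0.6933] dist 0.065 ang 39.7
[-0.0033, 0.0543, -0.0605] [-0.0137, -0.0011, 1.5659] dist 0.081 ang 89.7
[-0.0033, 0.0543, -0.0605] [-0.0149, 0.0041, 2.2641] dist 0.081 ang 129.7
```

carry_out --pt "0 0 -0.02 0 0 0 255" --pt "0.001 0.008 -0.05 -0.005 -0.003 0.15 255" --pt "0.0015 0.016 -0.06 -0.008 -0.005 0.33 255" --pt "0.0017 0.022 -0.06 -0.01 -0.006 0.51 255" --pt "0.0017 0.025 -0.06 -0.011 -0.006 0.69 255" --pt "0.001 0.032 -0.06 -0.012 -0.005 0.87 255" --pt "0 0.038 -0.06 -0.012 -0.004 1.05 255" --pt "-0.001 0.045 -0.06 -0.013 -0.003 1.23 255" --pt "-0.002 0.05 -0.06 -0.013 -0.002 1.41 255" --pt "-0.003 0.054 -0.06 -0.014 -0.001 1.57 255"

```text
clock: 19.3
position: [0.56, -0.0357, 0.0654]
tool_rot: [3.141, -0.0, -0.882]
force: [-0.0, 0.6, -1.4]
grip_width: 0.0507
```

```bash
python3 - <<'E'
from h import *
s=telemetry.observe();print(s["clock"],np.round(s["position"],4),s["tool_rot"],s["force"],s["qpos"].round(3),s["grip_width"],s["qd"].round(2))
def V(x,y,z,az,t=0,l=1): return (np.array([x,y,z]),tool(az,t,l))
rows([V(.56,-.036,.0662,-180,0)])
E
```

```text
19.3 [ 0.56   -0.0357  0.0654] [ 3.14112752e+00 -1.85378734e-04 -8.82262433e-01] [-0.03600522  0.64505228 -1.38295647] [-0.509  0.791  0.695  1.916 -0.763  0.72  -1.808] 0.05065383633215025 [-0.14  0.15  0.32 -0.03 -0.32  0.16 -0.94]
[0.0003, 0.0002, -0.0008] [0.0004, -0.0003, 0.6885] dist 0.001 ang 39.5
```

```bash
python3 - <<'E'
from h import *
def V(x,y,z,az,t=0,l=1): return (np.array([x,y,z]),tool(az,t,l))
rows([V(.59,-.02,.0662,-160,0),V(.59,-.02,.0085,-160,0)])
E
```

```text
[0.007, -0.0331, -0.0008] [0.0004, -0.0003, 0.3395] dist 0.034 ang 19.5
[0.0069, -0.0332, 0.0569] [0.0004, -0.0003, 0.3395] dist 0.066 ang 19.5
```

carry_out --pt "0.0035 -0.016 0 0 0 0.17 255" --pt "0.007 -0.033 0 0 0 0.34 255" --pt "0.007 -0.033 0 0 0 0.34 255" --pt "0.007 -0.033 0.02 0 0 0.34 255" --pt "0.007 -0.033 0.04 0 0 0.34 255" --pt "0.007 -0.033 0.053 0 0 0.34 255" --pt "0.007 -0.033 0.057 0 0 0.34 255" --pt "0.007 -0.033 0.057 0 0 0.34 255"

```text
clock: 20.3
position: [0.5899, -0.0201, 0.0085]
tool_rot: [3.141, -0.0, -1.217]
force: [-0.7, -0.5, -1.8]
grip_width: 0.0503
```

```bash
python3 - <<'E'
from h import *
s=telemetry.observe();print(s["clock"],np.round(s["position"],4),s["tool_rot"],s["force"],s["qpos"].round(3),s["grip_width"])
E
```

```text
20.3 [ 0.5899 -0.0201  0.0085] [ 3.14131101e+00 -4.24973321e-04 -1.21685339e+00] [-0.73266176 -0.54023997 -1.75761392] [-0.523  0.937  0.704  1.85  -0.917  0.717 -2.067] 0.05030147808698864
```

carry_out --pt "0 0 0.001 0 0 0 255" --pt "0 0 0.0018 0 0 0 255" --pt "0 0 0.0018 0 0 0 255"

```text
clock: 20.68
position: [0.59, -0.0198, 0.0069]
tool_rot: [-3.141, -0.0, -1.217]
force: [-0.1, 0.3, -0.7]
grip_width: 0.0504
```

carry_out --pt "0 0 0.0005 0 0 0 255" --pt "0 0 0.001 0 0 0 255"

```text
clock: 20.92
position: [0.59, -0.0196, 0.0063]
tool_rot: [-3.141, 0.0, -1.217]
force: [-5.6, 4.4, 19.2]
grip_width: 0.0507
```

Contact made; release gently.

carry_out --pt "0 0 -0.0007 0 0 0 255" --pt "0 0 -0.0007 0 0 0 100" --pt "0 0 -0.0007 0 0 0 95" --pt "0 0 -0.0007 0 0 0 90" --pt "0 0 -0.0007 0 0 0 80" --pt "0 0 -0.0007 0 0 0 50" --pt "0 0 -0.0007 0 0 0 0" --pt "0 0 -0.0007 0 0 0 0" --force 20

```text
clock: 21.92
position: [0.5899, -0.0198, 0.0065]
tool_rot: [3.142, -0.0, -1.217]
force: [0.3, -0.5, -0.4]
grip_width: 0.0855
```

carry_out --pt "0 0 -0.03 0 0 0 0" --pt "0 0 -0.07 0 0 0 0" --pt "0 0 -0.12 0 0 0 0" --pt "0 0 -0.17 0 0 0 0" --pt "0 0 -0.2 0 0 0.18 0" --pt "0 0 -0.2 0 0 0 0"

```text
clock: 22.68
position: [0.5906, -0.0198, 0.2083]
tool_rot: [-3.14, -0.002, -1.22]
force: [-0.2, -1.0, -1.2]
grip_width: 0.0855
```

```bash
python3 - <<'E'
from h import *
s=telemetry.observe();print(s["clock"],np.round(s["position"],4),s["tool_rot"],s["force"],s["qpos"].round(3))
p,d=imaging.grab_frame("wrist");cv2.imwrite("pics/w11.png",p);P=cloud("wrist",d,wristT(s))
c=p.astype(int);m=(P[...,2]>.018)&(P[...,2]<.058)&(np.hypot(P[...,0]-.59,P[...,1]+.02)<.075)&(c.min(2)>90)
q=P[m][:,:2];r=cv2.minAreaRect((q*1000).astype(np.float32));print(m.sum(),r,cv2.boxPoints(r).round(1).tolist())
E
```

```text
22.675 [ 0.5906 -0.0198  0.2083] [-3.13955555e+00 -1.81278082e-03 -1.22028515e+00] [-0.16270414 -1.02789046 -1.24483179] [-0.676  0.702  0.971  1.751 -0.662  1.05  -2.259]
6355 ((592.577392578125, -25.92416763305664), (51.79059600830078, 95.19319915771484), 20.431476593017578) [[551.7000122070312, 9.600000381469727], [584.9000244140625, -79.5999984741211], [633.5, -61.5], [600.2000122070312, 27.700000762939453]]
```

View pics/w11.png

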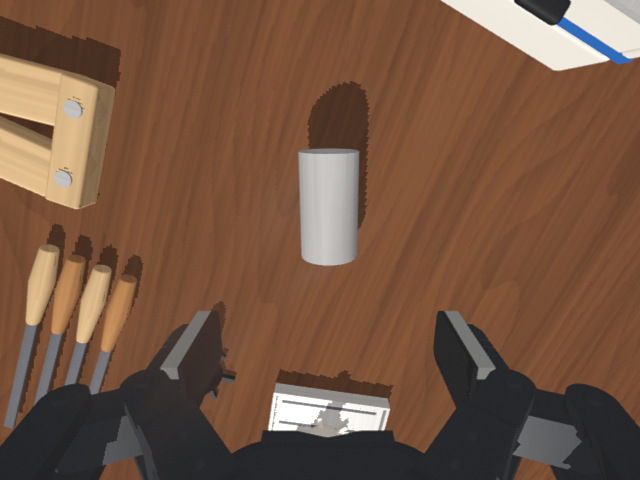

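```bash
cat > plan1.py <<'E'
from h import *
from ik import ik,fk3,X,LO,HI
def sim(q,wps):
    for p,M in wps:
        s=ik(np.array(p),M,q0=q,n=1,m=.0,w=.003)
        if not s: print("FAIL"); return q
        print("   q",s[0].round(2).tolist(),"dq",np.abs(s[0]-q).max().round(2)); q=s[0]
    return q
E
cat > p1.py <<'E'
from plan1 import *
s=telemetry.observe();psi=-69.7
u=np.array([np.cos(np.radians(psi)),np.sin(np.radians(psi)),0]);G=np.array([.5859,-.0086,.0255])
Mf=tool(psi-90,40,1,-1);pe=G+(.0236-.12)*Mf[:,2]
M0=tool(psi-90,0,1,1);p0=s["position"]
ax=np.cross([0,0,-1.],u);ax/=np.linalg.norm(ax)
W=[]
for k in range(1,19):
    f=k/18;g=max(0,(f-.0))
    M=R.from_rotvec(ax*np.radians(40)*g).as_matrix()@R.from_rotvec([0,0,np.pi*f]).as_matrix()@M0
    p=p0+(pe-p0)*f+[0,0,.03*np.sin(np.pi*f)];W.append((p,M))
print(np.abs(W[-1][1]-Mf).max())
rows(W);sim(s["qpos"],W)
E
python3 p1.py
```

```text
2.220446049250313e-16
[-0.0041, -0.0, 0.0008] [-0.0049, 0.0373, -0.1614] dist 0.004 ang 9.5
[-0.0082, -0.0001, 0.0017] [-0.0151, 0.0752, -0.3358] dist 0.008 ang 19.7
[-0.0123, -0.0001, 0.003] [-0.0322, 0.1119, -0.5099] dist 0.013 ang 30.0
[-0.0164, -0.0002, 0.0047] [-0.0559, 0.1467, -0.6837] dist 0.017 ang 40.2
[-0.0205, -0.0002, 0.007] [-0.0864, 0.179, -0.8569] dist 0.022 ang 50.4
[-0.0246, -0.0002, 0.01] [-0.1236, 0.2082, -1.0294] dist 0.027 ang 60.6
[-0.0288, -0.0003, 0.0138] [-0.1675, 0.2335, -1.201] dist 0.032 ang 70.8
[-0.0329, -0.0003, 0.0185] [-0.2181, 0.2542, -1.3715] dist 0.038 ang 80.9
[-0.037, -0.0004, 0.024] [-0.2753, 0.2696, -1.5407] dist 0.044 ang 91.0
[-0.0411, -0.0004, 0.0305] [-0.3391, 0.2788, -1.7084] dist 0.051 ang 101.1
[-0.0452, -0.0004, 0.0378] [-0.4094, 0.2808, -1.8742] dist 0.059 ang 111.1
[-0.0493, -0.0005, 0.046] [-0.4861, 0.2745, -2.0377] dist 0.067 ang 121.1
[-0.0534, -0.0005, 0.055] [-0.569, 0.259, -2.1987] dist 0.077 ang 131.0
[-0.0576, -0.0005, 0.0647] [-0.6581, 0.2328, -2.3564] dist 0.087 ang 140.8
[-0.0617, -0.0005, 0.075] [-0.753, 0.1946, -2.5105] d
[... 579 characters left out ...]
dq 0.1
   q [-0.81, 0.61, 0.8, 1.86, -0.23, 0.78, -1.53] dq 0.09
   q [-0.82, 0.61, 0.77, 1.87, -0.16, 0.75, -1.44] dq 0.09
   q [-0.84, 0.62, 0.75, 1.89, -0.09, 0.72, -1.35] dq 0.09
   q [-0.85, 0.62, 0.72, 1.9, -0.02, 0.7, -1.27] dq 0.09
   q [-0.87, 0.64, 0.7, 1.91, 0.05, 0.68, -1.19] dq 0.08
   q [-0.88, 0.65, 0.68, 1.92, 0.12, 0.67, -1.1] dq 0.08
   q [-0.89, 0.67, 0.66, 1.93, 0.19, 0.66, -1.02] dq 0.08
   q [-0.91, 0.69, 0.63, 1.94, 0.26, 0.65, -0.94] dq 0.08
   q [-0.92, 0.72, 0.61, 1.95, 0.33, 0.64, -0.86] dq 0.08
   q [-0.93, 0.75, 0.59, 1.95, 0.39, 0.64, -0.78] dq 0.08
   q [-0.94, 0.77, 0.56, 1.95, 0.46, 0.65, -0.7] dq 0.08
   q [-0.94, 0.81, 0.54, 1.95, 0.52, 0.66, -0.62] dq 0.08
```

carry_out --pt "-0.004 0 0.001 -0.005 0.037 -0.161 0" --pt "-0.008 0 0.002 -0.015 0.075 -0.336 0" --pt "-0.012 0 0.003 -0.032 0.112 -0.51 0" --pt "-0.016 0 0.005 -0.056 0.147 -0.684 0" --pt "-0.02 0 0.007 -0.086 0.179 -0.857 0" --pt "-0.025 0 0.01 -0.124 0.208 -1.029 0" --pt "-0.029 0 0.014 -0.168 0.234 -1.201 0" --pt "-0.033 0 0.0185 -0.218 0.254 -1.372 0" --pt "-0.037 0 0.024 -0.275 0.27 -1.541 0" --pt "-0.041 0 0.03 -0.339 0.279 -1.708 0"

```text
clock: 23.98
position: [0.5754, 0.0187, 0.1761]
tool_rot: [2.759, 0.069, 0.506]
force: [-0.7, -0.4, 0.6]
grip_width: 0.0854
```

```bash
cat > p2.py <<'E'
from plan1 import *
s=telemetry.observe();psi=-69.7;print(s["clock"],s["qpos"].round(2),s["position"].round(4))
G=np.array([.5859,-.0086,.0255])
Mf=tool(psi-90,40,1,-1);pe=G+(.0236-.12)*Mf[:,2];p0=s["position"];R0=R.from_euler('xyz',s["tool_rot"])
w=(R0.inv()*R.from_matrix(Mf)).as_rotvec();n=9
W=[(p0+(pe-p0)*k/n,(R0*R.from_rotvec(w*k/n)).as_matrix()) for k in range(1,n+1)]
rows(W,s);sim(s["qpos"],W[::3])
E
python3 p2.py
```

```text
23.975 [-0.86  0.63  0.73  1.9  -0.03  0.71 -1.27] [0.5754 0.0187 0.1761]
[0.0012, -0.0065, 0.0065] [-0.0248, -0.0281, -0.1546] dist 0.009 ang 9.1
[0.0023, -0.013, 0.013] [-0.0496, -0.0561, -0.3093] dist 0.019 ang 18.2
[0.0035, -0.0195, 0.0196] [-0.0744, -0.0842, -0.4639] dist 0.028 ang 27.3
[0.0047, -0.0259, 0.0261] [-0.0992, -0.1122, -0.6186] dist 0.037 ang 36.5
[0.0059, -0.0324, 0.0326] [-0.124, -0.1403, -0.7732] dist 0.046 ang 45.6
[0.007, -0.0389, 0.0391] [-0.1487, -0.1683, -0.9278] dist 0.056 ang 54.7
[0.0082, -0.0454, 0.0456] [-0.1735, -0.1964, -1.0825] dist 0.065 ang 63.8
[0.0094, -0.0519, 0.0522] [-0.1983, -0.2244, -1.2371] dist 0.074 ang 72.9
[0.0105, -0.0584, 0.0587] [-0.2231, -0.2525, -1.3918] dist 0.083 ang 82.0
   q [-0.86, 0.65, 0.71, 1.89, 0.02, 0.72, -1.19] dq 0.08
   q [-0.88, 0.71, 0.63, 1.89, 0.19, 0.72, -0.96] dq 0.23
   q [-0.92, 0.77, 0.57, 1.92, 0.38, 0.7, -0.74] dq 0.21
```

Their IK matches my model. Continue to the pre-grasp.

carry_out --pt "0.0012 -0.0065 0.0065 -0.025 -0.028 -0.155 0" --pt "0.0023 -0.013 0.013 -0.05 -0.056 -0.309 0" --pt "0.0035 -0.0195 0.0196 -0.074 -0.084 -0.464 0" --pt "0.0047 -0.026 0.026 -0.099 -0.112 -0.619 0" --pt "0.006 -0.0324 0.0326 -0.124 -0.14 -0.773 0" --pt "0.007 -0.039 0.039 -0.149 -0.168 -0.928 0" --pt "0.008 -0.0454 0.0456 -0.1735 -0.196 -1.0825 0" --pt "0.0094 -0.052 0.052 -0.198 -0.224 -1.237 0" --pt "0.0105 -0.0584 0.0587 -0.223 -0.2525 -1.392 0" --pt "0.0105 -0.0584 0.0587 -0.223 -0.2525 -1.392 0"

```text
clock: 25.22
position: [0.5641, 0.0499, 0.0989]
tool_rot: [3.141, 0.697, 1.921]
force: [-0.3, -0.6, 0.3]
grip_width: 0.0856
```

carry_out --pt "0 0 0 0 0 0 0"

```text
clock: 25.35
position: [0.565, 0.0492, 0.1001]
tool_rot: [3.136, 0.697, 1.914]
force: [0.4, -0.5, -0.4]
grip_width: 0.0856
```

```bash
cat > p3.py <<'E'
from plan1 import *
s=telemetry.observe();psi=-69.7;print(s["clock"],s["qpos"].round(2),s["position"].round(4))
p,d=imaging.grab_frame("wrist");cv2.imwrite("pics/w12.png",p);P=cloud("wrist",d,wristT(s))
c=p.astype(int);m=(P[...,2]>.018)&(P[...,2]<.058)&(np.hypot(P[...,0]-.59,P[...,1]+.02)<.075)&(c.min(2)>90)
q=P[m][:,:2];r=cv2.minAreaRect((q*1000).astype(np.float32));print(m.sum(),r,cv2.boxPoints(r).round(1).tolist())
p,d=imaging.grab_frame("top");cv2.imwrite("pics/t12.png",cv2.resize(p[150:320,200:420],(770,595)))
G=np.array([.5859,-.0086,.0255]);Mf=tool(psi-90,40,1,-1)
rows([(G+(.0236-.12)*Mf[:,2],Mf),(G+.0236*Mf[:,2],Mf)])
E
python3 p3.py
```

```text
25.35 [-0.95  0.81  0.54  1.95  0.51  0.66 -0.62] [0.565  0.0492 0.1001]
7108 ((592.6303100585938, -24.959529876708984), (51.47922897338867, 96.577392578125), 20.81226348876953) [[551.4000244140625, 11.0], [585.7000122070312, -79.19999694824219], [633.7999877929688, -61.0], [599.5, 29.299999237060547]]
[0.001, -0.0006, 0.0003] [-0.0011, -0.0014, -0.0073] dist 0.001 ang 0.4
[0.0008, -0.0004, 0.1203] [-0.0011, -0.0014, -0.0073] dist 0.120 ang 0.4
```

View pics/w12.png

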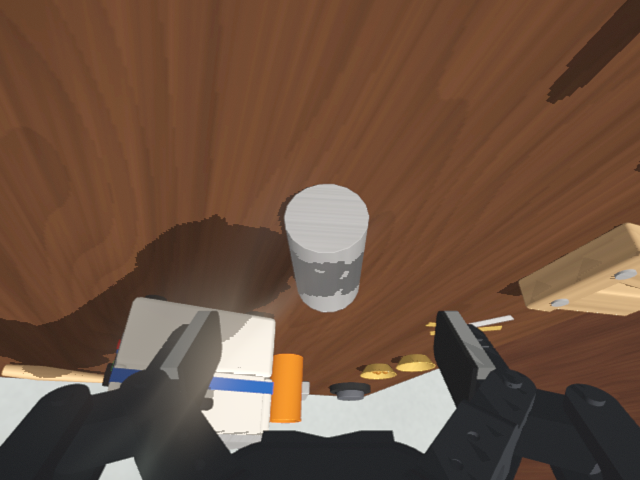

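View pics/t12.png

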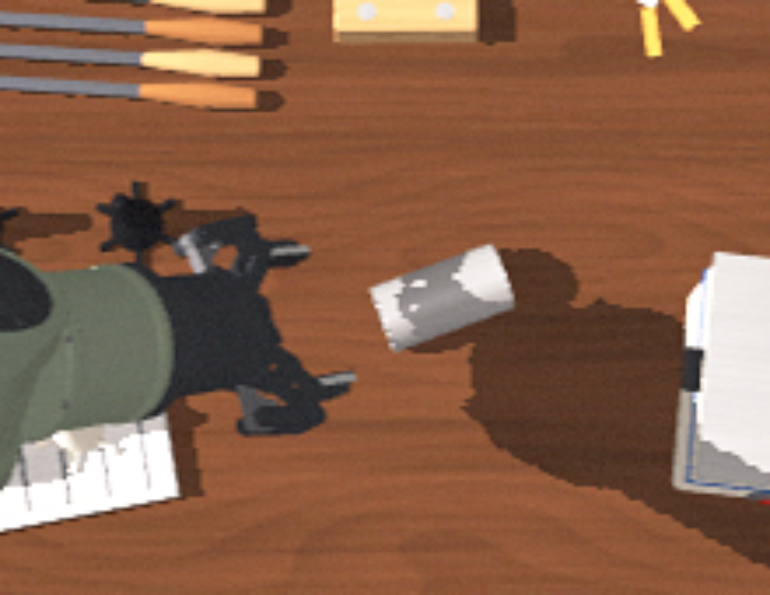

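carry_out --pt "0.001 -0.0005 0.03 -0.001 -0.001 -0.007 0" --pt "0.001 -0.0005 0.06 -0.001 -0.001 -0.007 0" --pt "0.001 -0.0005 0.085 -0.001 -0.001 -0.007 0" --pt "0.001 -0.0005 0.105 -0.001 -0.001 -0.007 0" --pt "0.001 -0.0005 0.115 -0.001 -0.001 -0.007 0" --pt "0.001 -0.0005 0.12 -0.001 -0.001 -0.007 0" --pt "0.001 -0.0005 0.12 -0.001 -0.001 -0.007 0" --pt "0.001 -0.0005 0.12 -0.001 -0.001 -0.007 0"

```text
clock: 26.45
position: [0.5909, -0.0216, 0.0074]
tool_rot: [-3.14, 0.698, 1.93]
force: [0.3, 0.1, -0.4]
grip_width: 0.0852
```

```bash
cat > p4.py <<'E'
from plan1 import *
s=telemetry.observe();psi=-69.7;print(s["clock"],s["qpos"].round(2),s["position"].round(4),s["force"].round(1),s["grip_width"])
p,d=imaging.grab_frame("wrist");cv2.imwrite("pics/w13.png",p)
G=np.array([.5859,-.0086,.0255]);Mf=tool(psi-90,40,1,-1)
rows([(G+.0236*Mf[:,2],Mf)])
E
python3 p4.py
```

```text
26.45 [-0.83  1.01  0.57  1.96  0.57  0.41 -0.66] [ 0.5909 -0.0216  0.0074] [ 0.3  0.1 -0.4] 0.08522377352751903
[-0.001, -0.0002, 0.0008] [0.001, -0.0004, 0.0034] dist 0.001 ang 0.2
```

View pics/w13.png

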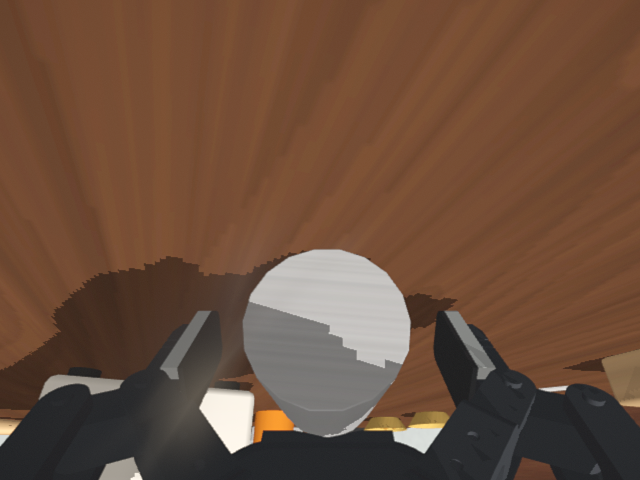

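carry_out --pt "0 0 0 0 0 0 60" --pt "0 0 0 0 0 0 85" --pt "0 0 0 0 0 0 95" --pt "0 0 0 0 0 0 105" --pt "0 0 0 0 0 0 255" --pt "0 0 0 0 0 0 255" --pt "0 0 0 0 0 0 255" --force 70

```text
clock: 27.38
position: [0.5907, -0.022, 0.0073]
tool_rot: [-3.139, 0.698, 1.93]
force: [-4.3, 3.6, 7.4]
grip_width: 0.0504
```

```bash
cat > p5.py <<'E'
from plan1 import *
s=telemetry.observe();psi=-69.7;print(s["clock"],s["qpos"].round(2),s["position"].round(4),s["force"].round(1),s["grip_width"])
P=np.array([.501,.2465,.075])
# lift, then swing & yaw
Mf=R.from_euler('xyz',s["tool_rot"]).as_matrix();p0=s["position"]
G0=p0-.0236*Mf[:,2]
for bd in (-60,-30,0,30):
    M=tool(bd-90,50,-1,-1);G1=P+[0,0,.13]
    R0=R.from_matrix(Mf)
    # via: swing about jaw axis by 90 (mouth -> down) then yaw
    y=Mf[:,1]; 
    Rs=None
    for sgn in (1,-1):
        A=R.from_rotvec(y*sgn*np.pi/2)
        u=np.array([np.cos(np.radians(psi)),np.sin(np.radians(psi)),0])
        if A.apply(u)[2]<-.9: Rs=sgn
    Ms=(R.from_rotvec(y*Rs*np.pi/2)*R0).as_matrix()
    yaw=(R.from_matrix(M)*R.from_matrix(Ms).inv()).as_rotvec()
    print("bd",bd,"Rs",Rs,"yaw",yaw.round(2))
    W=[]
    n=16
    for k in range(1,n+1):
        f=k/n
        Rk=(R.from_rotvec([0,0,yaw[2]*f])*R.from_rotvec(y*Rs*np.pi/2*f)*R0)
        Gk=G0+(G1-G0)*f; Gk[2]=.0255+(.205-.0255)*min(1,f*2)
        W.append((Gk+.0236*Rk.as_matrix()[:,2],Rk.as_matrix()))
    q=sim(s["qpos"],W[1::3]+[W[-1]])
    Mx=W[-1][1];q=sim(q,[(P+[0,0,.06]+.0236*Mx[:,2],Mx),(P+.0236*Mx[:,2],Mx)])
E
python3 p5.py
```

```text
27.375 [-0.83  1.01  0.57  1.96  0.57  0.41 -0.66] [ 0.5907 -0.022   0.0073] [-4.3  3.6  7.4] 0.050428576352601936
bd -60 Rs 1 yaw [ 0.   -0.    0.17]
   q [-0.68, 0.79, 0.39, 1.96, 0.49, 0.5, -0.46] dq 0.22
   q [-0.43, 0.58, 0.12, 1.91, 0.23, 0.66, -0.11] dq 0.35
   q [-0.22, 0.49, -0.07, 1.81, -0.07, 0.86, 0.2] dq 0.3
   q [-0.05, 0.55, -0.23, 1.77, -0.31, 0.95, 0.41] dq 0.25
   q [0.07, 0.65, -0.37, 1.73, -0.51, 1.04, 0.57] dq 0.19
   q [0.13, 0.74, -0.44, 1.71, -0.61, 1.1, 0.66] dq 0.1
   q [0.12, 0.85, -0.44, 1.73, -0.6, 1.01, 0.73] dq 0.11
   q [0.12, 0.95, -0.43, 1.72, -0.59, 0.93, 0.78] dq 0.1
bd -30 Rs 1 yaw [ 0.   -0.    0.69]
   q [-0.69, 0.78, 0.4, 1.99, 0.53, 0.45, -0.44] dq 0.23
   q [-0.4, 0.56, 0.08, 1.93, 0.28, 0.62, 0.01] dq 0.46
   q [-0.17, 0.5, -0.15, 1.79, -0.01, 0.89, 0.41] dq 0.39
   q [-0.05, 0.6, -0.28, 1.67, -0.19, 1.09, 0.63] dq 0.23
   q [-0.01, 0.75, -0.38, 1.53, -0.29, 1.32, 0.75] dq 0.23
   q [-0.02, 0.87, -0.43, 1.43, -0.34, 1.48, 0.78] dq 0.16
   q [-0.03, 0.96, -0.42, 1.44, -0.31, 1.39, 0.82] dq 0.09
   q [-0.03, 1.04, -0.4, 1.44, -0.29, 1.32, 0.86
[... 304 characters left out ...]
, -0.09, 1.54, 0.97] dq 0.33
   q [-0.18, 0.96, -0.43, 1.22, -0.09, 1.78, 1.0] dq 0.23
   q [-0.19, 1.04, -0.42, 1.24, -0.06, 1.68, 1.03] dq 0.09
   q [-0.19, 1.12, -0.41, 1.23, -0.04, 1.62, 1.05] dq 0.08
bd 30 Rs 1 yaw [ 0.   -0.    1.74]
   q [-0.7, 0.77, 0.42, 2.04, 0.63, 0.36, -0.42] dq 0.24
   q [-0.31, 0.54, -0.03, 1.97, 0.37, 0.55, 0.26] dq 0.68
   q [-0.09, 0.52, -0.29, 1.76, 0.11, 0.95, 0.81] dq 0.55
   q [-0.1, 0.68, -0.38, 1.54, 0.07, 1.3, 1.07] dq 0.36
   q [-0.23, 0.86, -0.42, 1.31, 0.12, 1.68, 1.23] dq 0.38
   q [-0.34, 0.98, -0.43, 1.16, 0.19, 1.92, 1.32] dq 0.24
   q [-0.35, 1.07, -0.42, 1.18, 0.21, 1.83, 1.32] dq 0.09
   q [-0.35, 1.14, -0.41, 1.17, 0.24, 1.76, 1.32] dq 0.08
```

```bash
cat > p6.py <<'E'
from plan1 import *
s=telemetry.observe();psi=-69.7
P=np.array([.501,.2465,.075])
Mf=R.from_euler('xyz',s["tool_rot"]).as_matrix();p0=s["position"];G0=p0-.0236*Mf[:,2]
R0=R.from_matrix(Mf);y=Mf[:,1]
M=tool(-50-90,50,-1,-1);G1=P+[0,0,.12]
Ms=(R.from_rotvec(y*np.pi/2)*R0).as_matrix();yaw=(R.from_matrix(M)*R.from_matrix(Ms).inv()).as_rotvec();print(yaw)
W=[(p0+[0,0,.04],Mf)];n=12
for k in range(1,n+1):
    f=k/n;Rk=(R.from_rotvec([0,0,yaw[2]*f])*R.from_rotvec(y*np.pi/2*f)*R0)
    Gk=G0+(G1-G0)*f; Gk[2]=.065+(.195-.065)*min(1,f*2.5)
    W.append((Gk+.0236*Rk.as_matrix()[:,2],Rk.as_matrix()))
rows(W);sim(s["qpos"],W)
E
python3 p6.py
```

```text
[ 0.00112266 -0.00177659  0.34092134]
[-0.0257, -0.0001, -0.0306] [0.0, -0.0, -0.0] dist 0.040 ang 0.0
[-0.0227, 0.001, -0.0657] [-0.0168, 0.1308, -0.0229] dist 0.069 ang 7.7
[-0.02, 0.002, -0.1014] [-0.0306, 0.2616, -0.0481] dist 0.103 ang 15.3
[-0.0174, 0.0028, -0.1375] [-0.0413, 0.3923, -0.0752] dist 0.139 ang 23.0
[-0.015, 0.0034, -0.1739] [-0.0486, 0.5228, -0.1042] dist 0.175 ang 30.7
[-0.0092, 0.0039, -0.2066] [-0.0524, 0.6531, -0.1348] dist 0.207 ang 38.3
[0.0101, 0.0042, -0.2229] [-0.0526, 0.7831, -0.1668] dist 0.223 ang 46.0
[0.0292, 0.0043, -0.2395] [-0.049, 0.9128, -0.2001] dist 0.241 ang 53.6
[0.0479, 0.0044, -0.2564] [-0.0413, 1.042, -0.2343] dist 0.261 ang 61.2
[0.0663, 0.0042, -0.2734] [-0.0295, 1.1708, -0.2694] dist 0.281 ang 68.9
[0.0842, 0.004, -0.2905] [-0.0133, 1.2991, -0.305] dist 0.303 ang 76.5
[0.1017, 0.0037, -0.3078] [0.0074, 1.4266, -0.3409] dist 0.324 ang 84.0
[0.1188, 0.0034, -0.325] [0.0329, 1.5535, -0.3769] dist 0.346 ang 91.6
   q [-0.83, 0.92, 0.57, 1.96, 0.57, 0.48, -0.62] dq 0.08
   q [-0.74, 0.78, 0.46, 1.97, 0.52, 0.52, -0.48] dq 0.14
   q [-0.63, 0.66, 0.34, 1.95, 0.43, 0.58, -0.32] dq 0.16
   q [-0.52, 0.58, 0.21, 1.93, 0.32, 0.65, -0.16] dq 0.17
   q [-0.41, 0.52, 0.1, 1.89, 0.19, 0.73, 0.01] dq 0.16
   q [-0.31, 0.49, 0.01, 1.84, 0.05, 0.81, 0.16] dq 0.15
   q [-0.22, 0.5, -0.07, 1.82, -0.06, 0.85, 0.28] dq 0.13
   q [-0.14, 0.53, -0.15, 1.79, -0.17, 0.9, 0.39] dq 0.11
   q [-0.08, 0.57, -0.21, 1.75, -0.26, 0.96, 0.48] dq 0.09
   q [-0.02, 0.61, -0.27, 1.72, -0.34, 1.03, 0.56] dq 0.08
   q [0.02, 0.67, -0.32, 1.69, -0.41, 1.09, 0.62] dq 0.07
   q [0.05, 0.73, -0.37, 1.65, -0.47, 1.16, 0.67] dq 0.07
   q [0.07, 0.8, -0.42, 1.62, -0.52, 1.22, 0.7] dq 0.07
```

carry_out --pt "-0.013 0 -0.015 0 0 0 255" --pt "-0.0257 0 -0.0306 0 0 0 255" --pt "-0.0227 0.001 -0.0657 -0.017 0.131 -0.023 255" --pt "-0.02 0.002 -0.1014 -0.031 0.262 -0.048 255" --pt "-0.0174 0.0028 -0.1375 -0.041 0.392 -0.075 255" --pt "-0.015 0.0034 -0.174 -0.049 0.523 -0.104 255" --pt "-0.0092 0.0039 -0.2066 -0.052 0.653 -0.135 255" --pt "0.01 0.0042 -0.223 -0.053 0.783 -0.167 255" --pt "0.0292 0.0043 -0.2395 -0.049 0.913 -0.2 255" --pt "0.0292 0.0043 -0.2395 -0.049 0.913 -0.2 255"

```text
clock: 28.62
position: [0.5337, 0.1434, 0.1711]
tool_rot: [-3.139, -0.219, 2.124]
force: [-0.8, -0.5, -1.0]
grip_width: 0.0509
```

```bash
cat > p7.py <<'E'
from plan1 import *
s=telemetry.observe();print(s["clock"],s["qpos"].round(2),s["position"].round(4),s["force"].round(1),s["grip_width"])
P=np.array([.501,.2465,.075]);M=tool(-50-90,50,-1,-1);n=6
pe=P+[0,0,.12]+.0236*M[:,2];p0=s["position"];R0=R.from_euler('xyz',s["tool_rot"]);w=(R0.inv()*R.from_matrix(M)).as_rotvec()
W=[(p0+(pe-p0)*k/n,(R0*R.from_rotvec(w*k/n)).as_matrix()) for k in range(1,n+1)]
rows(W,s)
p,d=imaging.grab_frame("scene");cv2.imwrite("pics/s14.png",p)
E
python3 p7.py
```

```text
28.625 [-0.11  0.53 -0.19  1.78 -0.15  0.9   0.37] [0.5337 0.1434 0.1711] [-0.8 -0.5 -1. ] 0.05093780206735705
[0.0203, 0.004, 0.003] [0.0123, 0.1088, -0.0212] dist 0.021 ang 6.4
[0.0406, 0.0079, 0.006] [0.0246, 0.2176, -0.0425] dist 0.042 ang 12.8
[0.0609, 0.0119, 0.009] [0.0369, 0.3263, -0.0637] dist 0.063 ang 19.2
[0.0812, 0.0158, 0.0121] [0.0492, 0.4351, -0.085] dist 0.084 ang 25.6
[0.1015, 0.0198, 0.0151] [0.0615, 0.5439, -0.1062] dist 0.104 ang 31.9
[0.1218, 0.0237, 0.0181] [0.0738, 0.6527, -0.1274] dist 0.125 ang 38.3
```

View pics/s14.png

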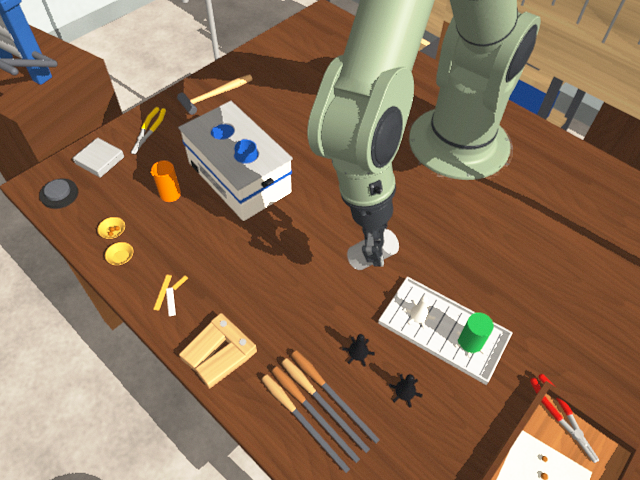

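carry_out --pt "0.0203 0.004 0.003 0.012 0.109 -0.021 255" --pt "0.0406 0.008 0.006 0.025 0.218 -0.0425 255" --pt "0.061 0.012 0.009 0.037 0.326 -0.064 255" --pt "0.081 0.016 0.012 0.049 0.435 -0.085 255" --pt "0.1015 0.02 0.015 0.0615 0.544 -0.106 255" --pt "0.122 0.0237 0.018 0.074 0.653 -0.127 255" --pt "0.122 0.0237 0.018 0.074 0.653 -0.127 255" --pt "0.122 0.0237 0.018 0.074 0.653 -0.127 255" --pt "0.122 0.0237 0.018 0.074 0.653 -0.127 255"

```text
clock: 29.8
position: [0.4888, 0.2614, 0.1809]
tool_rot: [3.141, -0.869, 2.272]
force: [-0.9, -0.0, -0.6]
grip_width: 0.0503
```

```bash
cat > p8.py <<'E'
from plan1 import *
s=telemetry.observe();print(s["clock"],s["qpos"].round(2),s["position"].round(4),s["force"].round(1),s["grip_width"])
for n in("scene","top","wrist"):
    p,d=imaging.grab_frame(n);cv2.imwrite(f"pics/{n}15.png",p);np.save(f"pics/{n}15.npy",d)
p=cv2.imread("pics/scene15.png")[200:400,330:550];cv2.imwrite("pics/s15c.png",cv2.resize(p,(660,600)))
p=cv2.imread("pics/top15.png")[200:330,140:320];cv2.imwrite("pics/t15c.png",cv2.resize(p,(720,520)))
M=R.from_euler('xyz',s["tool_rot"]).as_matrix();print("grasp",s["position"]-.0236*M[:,2],M.round(3).tolist())
E
python3 p8.py
```

```text
29.8 [ 0.09  0.8  -0.45  1.62 -0.5   1.21  0.68] [0.4888 0.2614 0.1809] [-0.9 -0.  -0.6] 0.05029408318223125
grasp [0.50044985 0.24762663 0.19617026] [[-0.416, 0.765, -0.492], [0.493, 0.645, 0.584], [0.764, 0.001, -0.645]]
```

View pics/s15c.png

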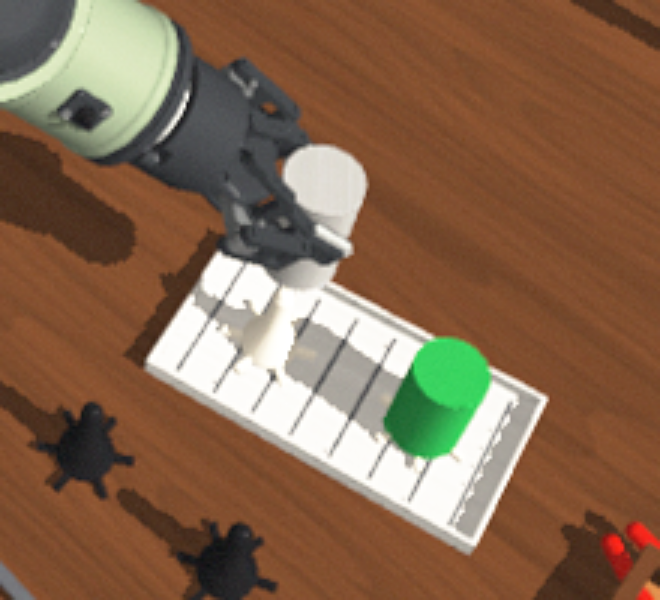

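View pics/t15c.png

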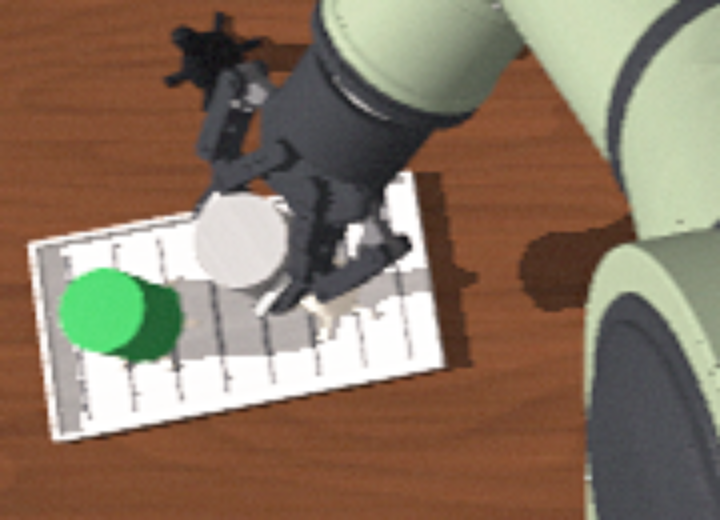

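View pics/wrist15.png

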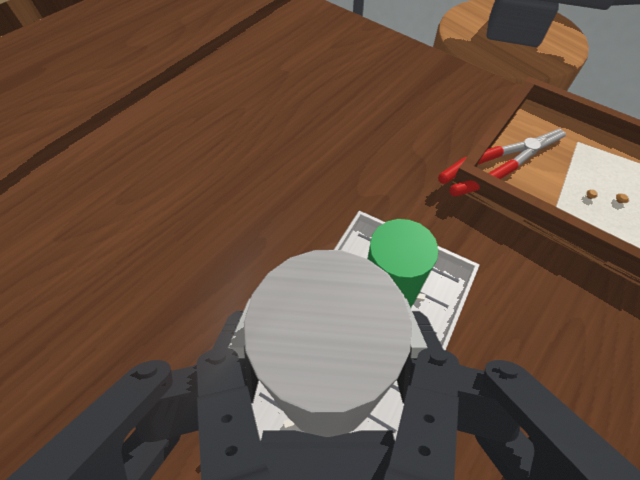

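```bash
cat > disc.py <<'E'
from h import *
def disc(tag,s,zc=.226,c0=(.50,.247)):
    for n in ("scene","top","wrist"):
        d=np.load(f"pics/{n}{tag}.npy");p=cv2.imread(f"pics/{n}{tag}.png").astype(int)
        P=cloud(n,d,wristT(s) if n=="wrist" else None)
        m=(abs(P[...,2]-zc)<.010)&(np.hypot(P[...,0]-c0[0],P[...,1]-c0[1])<.045)&(p.min(2)>95)&(np.ptp(p,axis=2)<25)
        q=P[m]
        for _ in range(3):
            c=q.mean(0);u,S,vt=np.linalg.svd(q-c,full_matrices=False);nn=vt[2]*np.sign(vt[2][2]);r=(q-c)@nn;q=q[abs(r)<max(.0015,2*r.std())]
        h=cv2.convexHull((q[:,:2]*1000).astype(np.float32))[:,0];
        mc,rad=cv2.minEnclosingCircle(h);e=cv2.fitEllipse(h) if len(h)>5 else None
        print(n,len(q),"centroid",q.mean(0).round(4),"n",nn.round(4),"tiltdeg",np.degrees(np.arccos(nn[2])).round(2),"mincirc",np.round(mc,1),round(rad,1),"ell",np.round(e[0],1),np.round(e[1],1))
E
python3 - <<'E'
from disc import *
disc("15",telemetry.observe())
E
```

```text
scene 461 centroid [0.501  0.2488 0.2248] n [-0.0046  0.0115  0.9999] tiltdeg 0.71 mincirc [500.4 248.2] 26.5 ell [500.4 248.2] [49.9 52.3]
top 409 centroid [0.5004 0.2461 0.2233] n [-1.5e-03 -1.0e-04  1.0e+00] tiltdeg 0.08 mincirc [501.  246.4] 25.8 ell [501.  246.6] [50.4 51. ]
wrist 21229 centroid [0.5028 0.2453 0.2238] n [-8.0e-04  1.2e-03  1.0e+00] tiltdeg 0.08 mincirc [501.  247.1] 26.2 ell [501.2 247.1] [51.5 51.8]
```

carry_out --pt "-0.0115 0 0.0097 0 0 0 255" --pt "-0.0229 0 0.0194 0 0 0 255" --pt "-0.0344 0 0.029 0 0 0 255" --pt "-0.0458 0 0.0387 0 0 0 255" --pt "-0.0535 0 0.0452 0 0 0 255" --pt "-0.0611 0 0.0516 0 0 0 255" --pt "-0.0611 0 0.0516 0 0 0 255" --pt "-0.0611 0 0.0516 0 0 0 255"

```text
clock: 30.95
position: [0.4887, 0.262, 0.1009]
tool_rot: [3.14, -0.873, 2.272]
force: [-0.3, -0.2, -0.4]
grip_width: 0.0509
```

```bash
python3 - <<'E'
from disc import *
s=telemetry.observe();print(s["clock"],s["position"].round(4),s["force"].round(1),s["qpos"].round(2),s["tool_rot"].round(4))
for n in("scene","top","wrist"):
    p,d=imaging.grab_frame(n);cv2.imwrite(f"pics/{n}16.png",p);np.save(f"pics/{n}16.npy",d)
p=cv2.imread("pics/scene16.png")[230:400,360:550];cv2.imwrite("pics/s16c.png",cv2.resize(p,(670,600)))
disc("16",s,zc=.144)
E
```

```text
30.95 [0.4887 0.262  0.1009] [-0.3 -0.2 -0.4] [ 0.08  0.92 -0.44  1.63 -0.48  1.11  0.75] [ 3.1402 -0.8726  2.2723]
scene 432 centroid [0.5014 0.2493 0.1447] n [0.0036 0.01   0.9999] tiltdeg 0.61 mincirc [508.1 248.3] 32.6 ell [505.4 247.4] [51.  63.1]
top 363 centroid [0.5013 0.2466 0.1433] n [0.0045 0.0032 1.    ] tiltdeg 0.32 mincirc [504.1 246.9] 28.4 ell [502.5 246.9] [50.9 54. ]
wrist 21159 centroid [0.5027 0.2457 0.1438] n [-3.e-04  1.e-04  1.e+00] tiltdeg 0.02 mincirc [501.1 247.7] 26.1 ell [501.1 247.6] [51.5 51.9]
```

View pics/s16c.png

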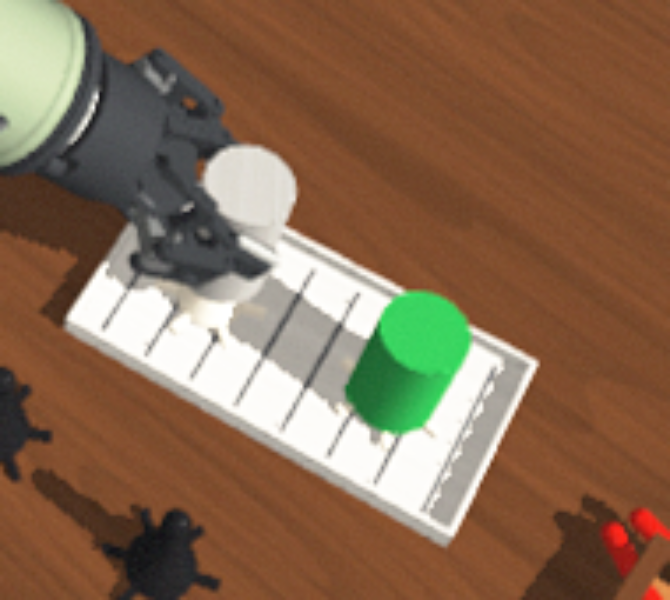

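carry_out --pt "-0.0057 0 0.0048 0 0 0 255" --pt "-0.0115 0 0.0097 0 0 0 255" --pt "-0.0153 0 0.0129 0 0 0 255" --pt "-0.0191 0 0.0161 0 0 0 255" --pt "-0.0229 0 0.0194 0 0 0 255" --pt "-0.0229 0 0.0194 0 0 0 255"

```text
clock: 31.85
position: [0.4883, 0.262, 0.0702]
tool_rot: [3.141, -0.873, 2.271]
force: [-0.6, 0.6, -1.5]
grip_width: 0.0505
```

carry_out --pt "-0.0019 0 0.0016 0 0 0 255" --pt "-0.0038 0 0.0032 0 0 0 255" --pt "-0.0046 0 0.0039 0 0 0 255" --pt "-0.0046 0 0.0039 0 0 0 255"

```text
clock: 32.35
position: [0.4885, 0.262, 0.0645]
tool_rot: [3.141, -0.873, 2.272]
force: [-0.4, 0.2, -0.8]
grip_width: 0.0504
```

carry_out --pt "-0.0008 0 0.0006 0 0 0 255" --pt "-0.0011 0 0.001 0 0 0 255" --pt "-0.0011 0 0.001 0 0 0 255"

```text
clock: 32.72
position: [0.4884, 0.2621, 0.0631]
tool_rot: [3.141, -0.873, 2.272]
force: [-0.8, 0.1, -1.1]
grip_width: 0.051
```

carry_out --pt "-0.0004 0 0.0003 0 0 0 255" --pt "-0.0006 0 0.0005 0 0 0 255" --pt "-0.0006 0 0.0005 0 0 0 255"

```text
clock: 33.1
position: [0.4884, 0.2621, 0.0623]
tool_rot: [3.141, -0.873, 2.272]
force: [0.2, -0.1, -1.6]
grip_width: 0.0503
```

carry_out --pt "-0.0004 0 0.0003 0 0 0 255" --pt "-0.0004 0 0.0003 0 0 0 255"

```text
clock: 33.35
position: [0.4884, 0.2621, 0.0617]
tool_rot: [3.141, -0.873, 2.272]
force: [0.2, 0.4, -1.0]
grip_width: 0.0505
```

carry_out --pt "-0.0004 0 0.0003 0 0 0 255" --pt "-0.0008 0 0.0006 0 0 0 255" --pt "-0.0008 0 0.0006 0 0 0 255"

```text
clock: 33.72
position: [0.4884, 0.2621, 0.0615]
tool_rot: [3.14, -0.873, 2.272]
force: [-0.6, -2.7, 9.0]
grip_width: 0.0504
```

carry_out --pt "-0.0004 0 0.0003 0 0 0 255" --pt "-0.0008 0 0.0006 0 0 0 255" --pt "-0.0008 0 0.0006 0 0 0 255"

```text
clock: 34.1
position: [0.4884, 0.2623, 0.0614]
tool_rot: [3.14, -0.874, 2.273]
force: [-1.9, -5.6, 20.6]
grip_width: 0.0505
```

carry_out --pt "0.0009 0 -0.0007 0 0 0 255" --pt "0.0009 0 -0.0007 0 0 0 100" --pt "0.0009 0 -0.0007 0 0 0 95" --pt "0.0009 0 -0.0007 0 0 0 90" --pt "0.0009 0 -0.0007 0 0 0 80" --pt "0.0009 0 -0.0007 0 0 0 50" --pt "0.0009 0 -0.0007 0 0 0 0" --pt "0.0009 0 -0.0007 0 0 0 0" --pt "0.0009 0 -0.0007 0 0 0 0" --force 20

```text
clock: 35.22
position: [0.4885, 0.262, 0.0609]
tool_rot: [3.141, -0.873, 2.272]
force: [-1.2, 0.2, 0.2]
grip_width: 0.0858
```

```bash
python3 - <<'E'
from disc import *
s=telemetry.observe();print(s["clock"],s["position"].round(4),s["force"].round(1))
for n in("scene","top","wrist"):
    p,d=imaging.grab_frame(n);cv2.imwrite(f"pics/{n}17.png",p);np.save(f"pics/{n}17.npy",d)
disc("17",s,zc=.105)
E
```

```text
35.225 [0.4885 0.262  0.0609] [-1.2  0.2  0.2]
scene 438 centroid [0.5009 0.2489 0.1051] n [0.0026 0.0061 1.    ] tiltdeg 0.38 mincirc [497.2 239.8] 35.4 ell [496.  243.2] [50.1 73.7]
top 327 centroid [0.5009 0.2465 0.1042] n [-1.e-04  4.e-04  1.e+00] tiltdeg 0.02 mincirc [501.  246.5] 25.9 ell [501.  246.4] [50.1 51.5]
wrist 21330 centroid [0.5026 0.2456 0.1045] n [-6.e-04 -0.e+00  1.e+00] tiltdeg 0.03 mincirc [501.  247.5] 26.0 ell [501.1 247.4] [51.4 51.6]
```

View pics/wrist17.png

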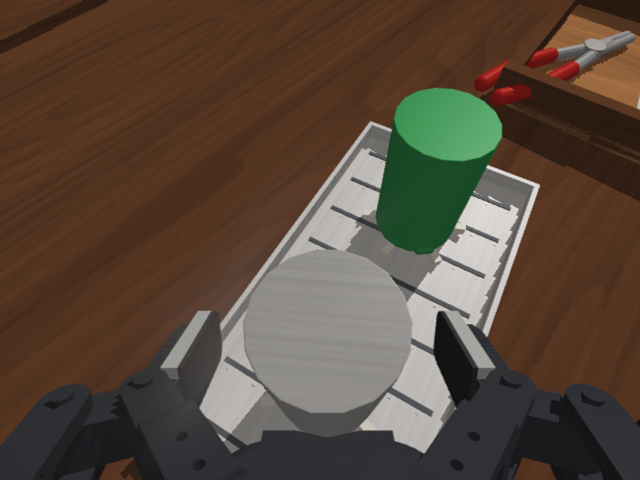

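Seated level, bottom at about 0.1045–0.105. Retreat along the tool axis.

carry_out --pt "0 0 -0.02 0 0 0 0" --pt "0 0 -0.045 0 0 0 0" --pt "0 0 -0.08 0 0 0 0" --pt "0 0 -0.12 0 0 0 0" --pt "0 0 -0.15 0 0 0 0" --pt "0.03 0 -0.17 0 0 0 0" --pt "0.05 0 -0.18 0 0 0 0" --pt "0.05 0 -0.18 0 0 0 0" --pt "0.05 0 -0.18 0 0 0 0"

```text
clock: 36.5
position: [0.5562, 0.1812, 0.2142]
tool_rot: [-3.141, -0.873, 2.271]
force: [-0.0, -0.2, 0.5]
grip_width: 0.0854
```

```bash
python3 - <<'E'
from disc import *
s=telemetry.observe();print(s["clock"],s["position"].round(4),s["force"].round(1))
for n in("scene","top","wrist"):
    p,d=imaging.grab_frame(n);cv2.imwrite(f"pics/{n}18.png",p);np.save(f"pics/{n}18.npy",d)
disc("18",s,zc=.105)
E
```

```text
36.5 [0.5562 0.1812 0.2142] [-0.  -0.2  0.5]
scene 428 centroid [0.5013 0.2492 0.1051] n [ 1.890e-02 -8.000e-04  9.998e-01] tiltdeg 1.08 mincirc [499.8 249. ] 27.1 ell [500.4 248.6] [50.2 53.4]
top 327 centroid [0.5011 0.2463 0.1039] n [0.0034 0.0135 0.9999] tiltdeg 0.8 mincirc [501.6 246.2] 26.3 ell [501.3 246.3] [50.2 51.4]
wrist 2785 centroid [0.5021 0.2465 0.1047] n [ 3.0e-04 -1.4e-03  1.0e+00] tiltdeg 0.08 mincirc [501.3 247.4] 26.3 ell [501.4 247.4] [51.4 51.8]
```

View pics/scene18.png

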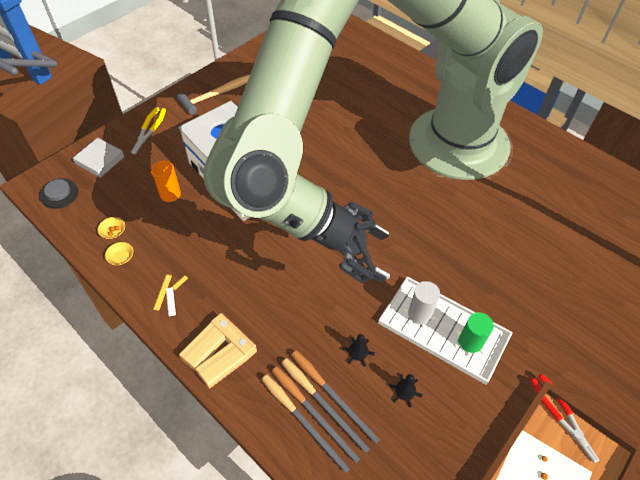

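View pics/wrist18.png

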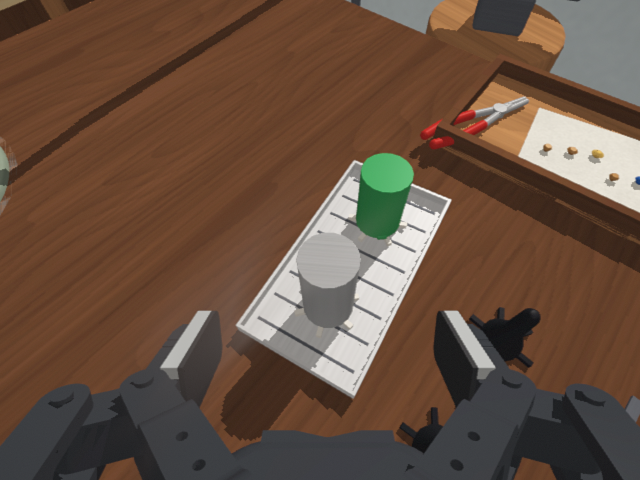

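The steel beaker stands upside down and level on the white post, at scene (425,300). The green beaker is unchanged at (477,332), and the gripper is clear of everything. Handing in.

```bash
python3 - <<'E'
from workcell import ticket
print(ticket.job_done())
E
```

```text
the job is handed in; nothing more can be done
None
```

The steel beaker is upside down over the free white post with its rim on the star foot, and I handed the job in at about 36.5 s of the 72 s allowed.

**How it went:**
- I gripped the beaker near its rim with the tool tilted, lifted it out of the cleaner and laid it on its side on the bench.
- The second grip could not be made from there, because joints 5 and 6 hit their limits. I picked the beaker up with the tool pointing straight down, turned it on the bench and laid it down again.
- I then gripped it near its bottom, turned it mouth down and lowered it over the post until it touched. It was not dropped.

**Last checks:**
- **Height:** the beaker's bottom, now on top, is at 0.104–0.105 m; fully home is 0.105 m.
- **Level:** the wrist camera gives 0.1° of tilt. The top and scene cameras read 0.8° and 1.1°, from far fewer depth points.
- **Position:** its centre is at about (0.501, 0.247) m in the top and wrist views, and within 2 mm of that in the scene view. That matches the post.
- **Surroundings:** the green beaker stands as before. The blue one was never touched; in the last scene view the arm partly hides it, but it was unchanged in the earlier pictures. The gripper is clear of everything, and the highest contact force I read was about 21 N.

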